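# Pack the folding wedges in pairs and close the keeper bar

### The job

Put the folding wedges away in the wedge tray: pair them by grip colour and lay each pair flat in a bay of its own, head to tail with the sloping sides facing each other, so that the two make a rectangle. A wedge whose mate is missing stays outside the tray, on the saw table. When every pair is in, slide the keeper bar fully home over the wedges by its red knob, and leave the other things lying about where they are.

Things in the scene. Friction and masses are not known exactly. Their poses are not given: they have to be found in the camera images.
- yellow_1_mid (a point): centre, 26 mm above the underside, of a loose wooden wedge, 60 g, grip on top; steep taper: 42 mm wide at the thick end, 12 mm at the thin end, yellow grip. Mate: same colour and shape. Wood 76 mm long (x, thin end +x), 20 thick; right-angled taper: straight side at y = -13.5, slope faces +y, 27 wide at mid-length. Grip block 28 (x) x 14 (y) x 32 tall, top 26 mm above this point
- yellow_1_thin (a point): middle line of yellow_1 at its thin end: 38 mm along +x from yellow_1_mid, same axes (z up). Take the wedge from above by the end faces of its grip, fingers closing along x, tips over the wood
- yellow_2_mid (a point): centre, 26 mm above the underside, of a loose wooden wedge, 60 g, grip on top; steep taper: 42 mm wide at the thick end, 12 mm at the thin end, yellow grip. Mate: same colour and shape. Wood 76 mm long (x, thin end +x), 20 thick; right-angled taper: straight side at y = -13.5, slope faces +y, 27 wide at mid-length. Grip block 28 (x) x 14 (y) x 32 tall, top 26 mm above this point; may be absent
- yellow_2_thin (a point): middle line of yellow_2 at its thin end: 38 mm along +x from yellow_2_mid, same axes (z up). Take the wedge from above by the end faces of its grip, fingers closing along x, tips over the wood
- blue_1_mid (a point): centre, 26 mm above the underside, of a loose wooden wedge, 60 g, grip on top; medium taper: 36.5 mm wide at the thick end, 17.5 mm at the thin end, blue grip. Mate: same colour and shape. Wood 76 mm long (x, thin end +x), 20 thick; right-angled taper: straight side at y = -13.5, slope faces +y, 27 wide at mid-length. Grip block 28 (x) x 14 (y) x 32 tall, top 26 mm above this point
- blue_1_thin (a point): middle line of blue_1 at its thin end: 38 mm along +x from blue_1_mid, same axes (z up). Take the wedge from above by the end faces of its grip, fingers closing along x, tips over the wood
- blue_2_mid (a point): centre, 26 mm above the underside, of a loose wooden wedge, 60 g, grip on top; medium taper: 36.5 mm wide at the thick end, 17.5 mm at the thin end, blue grip. Mate: same colour and shape. Wood 76 mm long (x, thin end +x), 20 thick; right-angled taper: straight side at y = -13.5, slope faces +y, 27 wide at mid-length. Grip block 28 (x) x 14 (y) x 32 tall, top 26 mm above this point; may be absent
- blue_2_thin (a point): middle line of blue_2 at its thin end: 38 mm along +x from blue_2_mid, same axes (z up). Take the wedge from above by the end faces of its grip, fingers closing along x, tips over the wood
- green_1_mid (a point): centre, 26 mm above the underside, of a loose wooden wedge, 60 g, grip on top; slight taper: 31 mm wide at the thick end, 23 mm at the thin end, green grip. Mate: same colour and shape. Wood 76 mm long (x, thin end +x), 20 thick; right-angled taper: straight side at y = -13.5, slope faces +y, 27 wide at mid-length. Grip block 28 (x) x 14 (y) x 32 tall, top 26 mm above this point
- green_1_thin (a point): middle line of green_1 at its thin end: 38 mm along +x from green_1_mid, same axes (z up). Take the wedge from above by the end faces of its grip, fingers closing along x, tips over the wood
- green_2_mid (a point): centre, 26 mm above the underside, of a loose wooden wedge, 60 g, grip on top; slight taper: 31 mm wide at the thick end, 23 mm at the thin end, green grip. Mate: same colour and shape. Wood 76 mm long (x, thin end +x), 20 thick; right-angled taper: straight side at y = -13.5, slope faces +y, 27 wide at mid-length. Grip block 28 (x) x 14 (y) x 32 tall, top 26 mm above this point; may be absent
- green_2_thin (a point): middle line of green_2 at its thin end: 38 mm along +x from green_2_mid, same axes (z up). Take the wedge from above by the end faces of its grip, fingers closing along x, tips over the wood
- tray: fixed wooden tray, origin at the centre of its underside. Floor 4 mm thick; three equal bays in a row along x, each 58.5 mm wide (x), 82 mm long (y), 4 mm dividers 18 mm tall; end walls (at y = +-41 to 46 mm) 20 mm tall, side walls (at x = +-92 to 97 mm) 27 mm tall and drawn out to y = -78 mm as rails for the keeper bar
- bay_1 (a point): centre of the floor of bay 1, 4 mm above the tray's underside, tray's axes; a pair head to tail (54 x 76 mm) fills the bay with 4.5 mm to spare in width (x), 6 mm in length (y); mismatched wedges do not fit
- bay_2 (a point): centre of the floor of bay 2, 4 mm above the tray's underside, tray's axes; a pair head to tail (54 x 76 mm) fills the bay with 4.5 mm to spare in width (x), 6 mm in length (y); mismatched wedges do not fit
- bay_3 (a point): centre of the floor of bay 3, 4 mm above the tray's underside, tray's axes; a pair head to tail (54 x 76 mm) fills the bay with 4.5 mm to spare in width (x), 6 mm in length (y); mismatched wedges do not fit
- keeper (a joint): travel of the aluminium keeper bar (200 x 20 mm, 8 mm thick, 3 mm above the packed wedges' wood) along the tray's -y axis, m: 0 = fully home, lying over the ends of the wedges; 0.030 = drawn fully back off the bays. It stays where it is left; about 2 N of friction
- keeper_knob (a point): middle of the keeper bar's red knob, 14 x 14 mm, 24 mm tall, 47 mm above the tray's underside (bar top at 35 mm, knob top at 59 mm); tray's axes; push it along the tray's +y to close
- folding_rule: folded yellow rule 16 x 236 x 19 mm lying near the front edge; a bystander, origin under its centre
- offcut_1: wooden offcut 58 x 220 x 28 mm lying to the right of the wedges; a bystander, origin under its centre
- tape_measure: yellow and black tape measure 36 x 94 x 69 mm left of the hold-down clamp; a bystander, origin under its centre
- sanding_block: cork sanding block 67 x 122 x 32 mm left of the hold-down clamp; a bystander, origin under its centre
- hold_down: fixed red and grey hold-down clamp, 60 mm wide and 293 mm tall, standing to the left (+y) of the tray; not used, an obstacle to keep clear of

How it is judged:
By the outcome, as a careful person would: the job done as asked, in the order asked, and still so for the second after the job is handed in, with the robot touching nothing.
Of yellow_2, blue_2, green_2 only 2 to 3 are there at a start; the rules pass over those that are not, and their reading is None.
At some moment in a run one of yellow_1, yellow_2, blue_1, blue_2, green_1, green_2 may be knocked a few centimetres aside while the robot is not near it.
Once in a run the grip may slacken for a moment while it holds something.
It also fails if it takes over 210 s, if anything falls off the work surface, if the arm or the gripper's body presses on something with over 40 N, if the wrist force passes 120 N, or if a joint passes its speed limit or range.

### The arm

A 6-joint arm with a two-finger parallel gripper is mounted at the origin on a cart in front of the work surface, level with it; the furniture and walls round the work are solid. World frame = base frame: x ahead of the robot, y to its left, z up, the work surface at z = 0. Lengths are in mm, angles in rad, forces in N, time in s.
With the tool pointing down it reaches from about 275 to 850 mm from the base axis. Payload 19 kg.
Tool frame: the origin (TCP) lies midway between the tips of the shut fingers; the grasp point (between the pads) lies 19 mm behind it; z points along the fingers, y is the direction in which the jaws open and shut (so a half turn about z gives the same grasp; the last joint's range is limited). The gripper opens to 85 mm and grips with 20 to 120 N. Pads are 22 mm wide; open, the fingers measure 114 mm over their backs; the gripper's body (76 mm by 85 mm) begins 54 mm behind the grasp point. The pads swing forward as they close: fully open they stand 13 mm farther back than shut.
Start: joints at [1.163, 0.15, 1.437, -0, 1.554, -0.134], TCP at [155.48, 553.549, 231.267] pointing down, gripper open.
Joint ranges: [-2.8, 2.8], [-0.68, 2.1], [0.12, 2.68], [-1.39, 4.53], [0.16, 2.79], [-2.81, 2.81]. Speed limits (rad/s): [1.89, 1.89, 2.22, 3.01, 3.01, 3.01].

### API

Orientations are given as [roll, pitch, yaw] about the fixed x, y, z axes, in that order (R = Rz(yaw) Ry(pitch) Rx(roll)).
In Python, from rig import robot, viewer gives the robot as it stands.
- The arm moves only by the shell command python3 -m jog 'ROWS' [OPENING] [FORCE]. ROWS is JSON, a list of rows, each a list of 6 numbers: the shift along the tool's x, y, z in cm, then the turn, a rotation vector about the tool's x, y, z in degrees. A call has 1 to 12 rows; each row shifts and turns the commanded pose from where the row before left it, along the tool's axes as they then stand; what a row does not reach is not made up. A row lasts 1/8 s, in which the tool goes at most 62.5 mm and 10.7 degrees, less where a joint would pass 70% of its speed; a pose out of reach is approached as far as the arm can. A call with a gripper value outside its range is refused whole. OPENING is the closure, from -1 (fully open) to 1 (shut), set as the call begins (- or left out, the last holds). The fingers move at their own pace and stop on an object; FORCE is the grip in N (left out, the last holds). Time passes only in rows, so rows that do not move let the fingers close. It gives the time, the measured TCP pose, the force and the opening at its end, in the units of the state.
- robot.get_state(): the state, without advancing time (a new reading comes with each control period).
- viewer.camera(name): name is "side" or "top" or "wrist"; returns a dict with "image" (400x640x3 uint8, red, green, blue), "z_map" (400x640 float32, mm along the optical axis (not along the pixel's ray), 0 where there is no reading), "fx", "fy", "cx", "cy" (pixels), "rvec" (rotation vector, rad) and "tvec" (3), from world to camera coordinates, as OpenCV has them. Camera axes: x right, y down, z forward; pixel columns grow to the right and rows downward; lengths in mm; the calibration is good to about 2 mm. A picture is of the moment at which its call begins.
- robot.job_done(): hands the job in, once; it reports no verdict.
The state is a dict: "t": time; "joint_positions": joint angles; "joint_velocities": joint speeds; "effort": joint torques, N m; "ee_pos": TCP position; "tool_rot": TCP orientation; "contact_force": force on the tool from outside, world axes, zero at the start; "wrist_torque": the same for the moment, N m; "width": opening from 0.0 (shut) to 1.0 (fully open).
Only numpy, scipy, OpenCV 4.12 (cv2) and the standard library are available. Lean on these libraries where they do the work, as an engineer would, in place of code of your own. Each camera call takes 0.05 s, during which the arm holds its last target.

## Working session

There is one attempt and no reset: what is moved stays moved. The work goes in short steps, Python scripts to look and compute and a shell command to move; the robot and the scene stay as the last step left them, time stands still between calls to the robot, and variables do not carry over. Pictures are saved under pics/ and viewed, and the job is handed in when it is done.

```bash
ls; mkdir -p pics; cat > h.py <<'E'
import numpy as np, cv2
from rig import robot, viewer
def cam(name):
    c=viewer.camera(name); R,_=cv2.Rodrigues(np.array(c['rvec'],float)); c['R']=R; c['t']=np.array(c['tvec'],float).ravel(); return c
def save(c,fn): cv2.imwrite('pics/'+fn,cv2.cvtColor(c['image'],cv2.COLOR_RGB2BGR))
def ray(c,uv):
    uv=np.atleast_2d(np.array(uv,float)); d=np.c_[(uv[:,0]-c['cx'])/c['fx'],(uv[:,1]-c['cy'])/c['fy'],np.ones(len(uv))]
    return -c['R'].T@c['t'], d@c['R']
def plane(c,uv,z):
    o,d=ray(c,uv); return o+d*((z-o[2])/d[:,2])[:,None]
def depthpts(c,uv):
    uv=np.atleast_2d(np.array(uv)).astype(int); o,d=ray(c,uv); return o+d*c['z_map'][uv[:,1],uv[:,0]][:,None]
def proj(c,P):
    q=np.atleast_2d(P)@c['R'].T+c['t']; return np.c_[q[:,0]/q[:,2]*c['fx']+c['cx'],q[:,1]/q[:,2]*c['fy']+c['cy']]
E
python3 - <<'E'
from h import *
for n in ['top','side','wrist']:
    c=cam(n); save(c,n+'0.png'); print(n,c['fx'],c['cx'],c['cy'],-c['R'].T@c['t'],c['R'][2], (c['z_map']>0).mean())
s=robot.get_state(); print(s)
E
```

```text
pics
top 368.2803320085732 318.7804359250493 194.06616441154958 [ 304.4004588  -162.81457558 1176.66913418] [ 0.18006218 -0.01436851 -0.98355028] 0.9960390625
side 449.62651273902736 323.79416876719364 192.37474299117025 [   92.51962747 -1296.62639649   616.35525211] [ 0.30760379  0.85820959 -0.41092117] 0.90425
wrist 283.7112488256259 317.84398016955635 202.58552076307114 [ 82.3143456  573.67504674 372.73395615] [ 0.28266278 -0.07990979 -0.95588502] 0.99614453125
{'t': 0.15, 'joint_positions': array([ 1.16298434e+00,  1.50883441e-01,  1.43787795e+00, -1.92894884e-06,
        1.55380429e+00, -1.34021110e-01]), 'joint_velocities': array([ 2.50370638e-03, -6.95057828e-05, -2.14108391e-03,  1.13390132e-03,
       -9.13458760e-04, -1.66341325e-03]), 'effort': array([ 2.84278751e-03, -7.13380408e+01, -5.71045411e+01, -5.95511301e-05,
        7.08119333e-03, -9.67978235e-05]), 'ee_pos': array([155.42336687, 553.39297034, 230.81008518]), 'tool_rot': array([-3.14062809e+00, -1.28104864e-04,  2.86780174e+00]), 'contact_force': array([0.13987551, 1.27707996, 0.27643439]), 'wrist_torque': array([-0.02005445,  0.02033943, -0.03059454]), 'width': 0.9997431750769948}
```

View pics/top0.png

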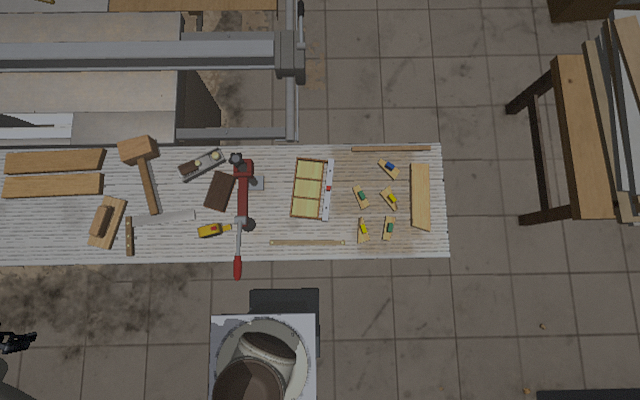

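View pics/side0.png

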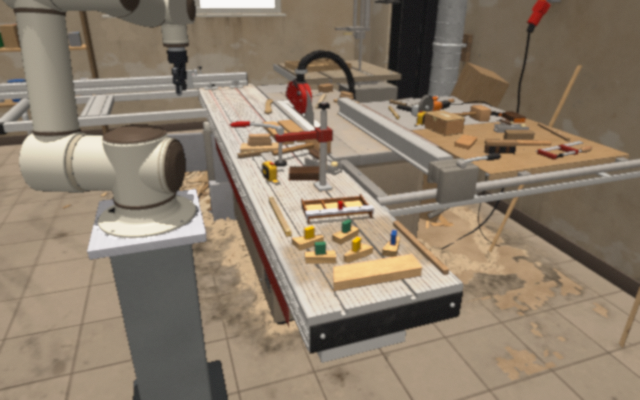

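View pics/wrist0.png

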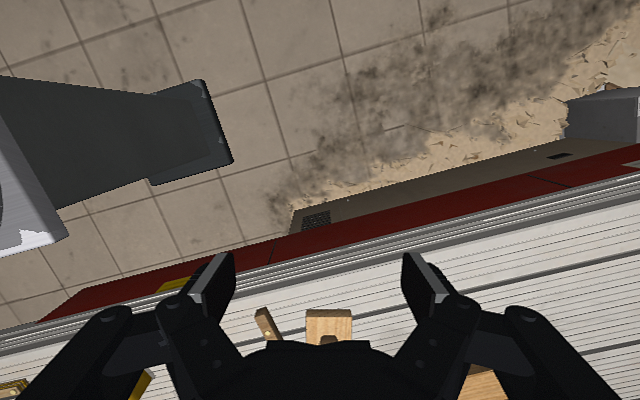

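The top view shows five wedges: green at (361,196) and (388,228), yellow at (388,197) and (363,228), and one blue at (390,168), so blue has no mate. The tray is at (312,188) with its red knob at (328,188), on the −y side. Next, rough positions.

```bash
cat >> h.py <<'E'
HSV={'yellow':((24,150,130),(33,255,255)),'blue':((100,120,50),(130,255,255)),'green':((60,80,40),(90,255,255)),'red':((0,170,90),(8,255,255))}
def blobs(c,col,amin=6):
    h=cv2.cvtColor(c['image'],cv2.COLOR_RGB2HSV); m=cv2.inRange(h,*map(np.array,HSV[col]))
    n,l,st,ce=cv2.connectedComponentsWithStats(m); return [(ce[i],st[i,4],(l==i)) for i in range(1,n) if st[i,4]>=amin]
E
python3 - <<'E'
from h import *
c=cam('top')
for k in HSV:
    for ce,a,m in blobs(c,k):
        if 260<ce[0]<440 and 130<ce[1]<260: print(k,ce.round(1),a,plane(c,ce,45 if k!='red' else 55).round(1), depthpts(c,ce)[0].round(1))
for uv in [(298,157),(335,158),(331,220),(291,217)]: print(uv, depthpts(c,uv)[0].round(1),plane(c,uv,25).round(0))
im=cv2.resize(c['image'][140:260,260:440],None,fx=4.4,fy=4.4,interpolation=cv2.INTER_CUBIC); cv2.imwrite('pics/topz.png',im[:,:,::-1])
E
```

```text
yellow [392.3 197.3] 34 [[ 497.3 -408.9   45. ]] [ 497.4 -407.1   49.4]
yellow [363.5 228.1] 37 [[ 402.6 -314.7   45. ]] [ 402.4 -312.3   52. ]
blue [389.8 165. ] 33 [[ 601.3 -406.7   45. ]] [ 599.4 -402.6   52.7]
green [361.4 194.7] 34 [[ 507.1 -312.5   45. ]] [ 508.5 -310.7   50.3]
green [389.9 227.1] 36 [[ 404.2 -396.5   45. ]] [ 403.7 -391.4   55.5]
red [328.  187.5] 12 [[ 530.  -208.3   55. ]] [ 530.9 -208.2   58.2]
(298, 157) [ 645.9 -113.7   -0.7] [[ 638. -115.   25.]]
(335, 158) [ 639.9 -236.     1. ] [[ 633. -235.   25.]]
(331, 220) [ 434.4 -217.5    1. ] [[ 432. -216.   25.]]
(291, 217) [446.1 -89.7   4.5] [[444. -91.  25.]]
```

View pics/topz.png

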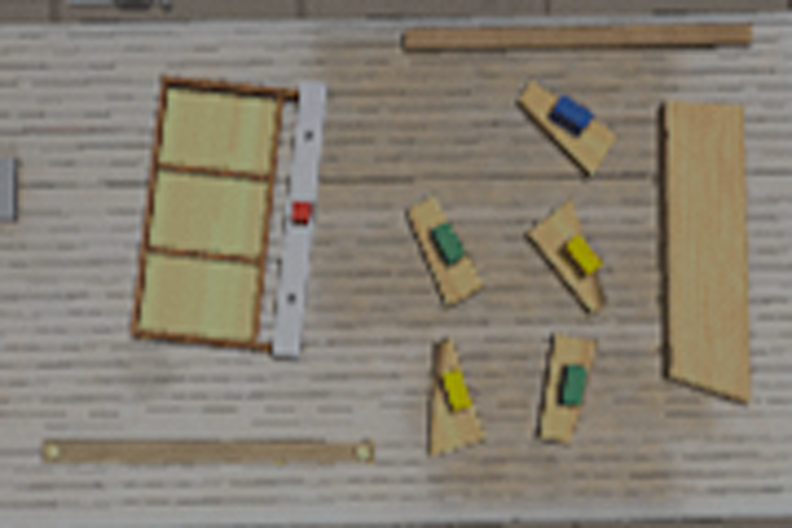

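```bash
python3 -m jog '[[0,0,-5,0,0,0],[0,0,-5,0,0,0],[0,0,-5,0,0,0],[0,0,-5,0,0,0],[0,0,0,0,0,10.6],[0,0,0,0,0,10.6],[0,0,0,0,0,10.6],[0,0,0,0,0,10.6],[0,0,0,0,0,10.6],[0,0,0,0,0,10.6],[0,0,0,0,0,10.6],[0,0,0,0,0,0]]' -1
python3 - <<'E'
from h import *
c=cam('top')
for uv in [(237,262),(237,240),(240,200),(250,183)]: print(depthpts(c,uv)[0].round())
E
```

```text
t: 1.7
ee_pos: [155.5, 553.6, 431.2]
tool_rot: [-3.141, 0.0, 1.574]
contact_force: [-0.1, -0.5, 0.7]
width: 0.997
[307.  28. 253.]
[362.  32. 241.]
[470.  34. 204.]
[548.  33.  57.]
```

```bash
python3 -m jog '[[-4,1.3,0,0,0,0],[-4,1.3,0,0,0,0],[-4,1.3,0,0,0,0],[-4,1.3,0,0,0,0],[-4,1.3,0,0,0,0],[-4,1.3,0,0,0,0],[-4,1.3,0,0,0,0],[-4,1.3,0,0,0,0],[-4,1.3,0,0,0,0],[-4,1.3,0,0,0,0],[-4,1.3,0,0,0,0],[-4,1.3,0,0,0,0]]'
python3 -m jog '[[-4,1.3,0,0,0,0],[-4,1.3,0,0,0,0],[-4,1.3,0,0,0,0],[-4,1.3,0,0,0,0],[-4,1.3,0,0,0,0],[-4,1.3,0,0,0,0],[-4,1.3,0,0,0,0],[-4,1.3,0,0,0,0],[-4,1.3,0,0,0,0],[-4,1.3,0,0,0,0],[-4,1.3,0,0,0,0],[0,0,0,0,0,0]]'
python3 -m jog '[[-5,1,5,0,0,0],[0,0,5,0,0,0],[0,0,5,0,0,0],[0,0,3,0,0,0],[0,0,0,0,0,0]]'
python3 - <<'E'
from h import *
c=cam('wrist'); save(c,'w1.png'); print(-c['R'].T@c['t'],c['R'])
for k in HSV:
    for ce,a,m in blobs(c,k,40): print(k,ce.round(1),a,plane(c,ce,50)[0].round(1), depthpts(c,ce)[0].round(1))
print(robot.get_state()['joint_positions'])
E
```

```text
t: 3.25
ee_pos: [312.5, 72.5, 431.4]
tool_rot: [3.141, 0.0, 1.578]
contact_force: [0.9, -0.1, 0.3]
width: 1.003
t: 4.75
ee_pos: [456.7, -368.2, 429.3]
tool_rot: [-3.139, -0.002, 1.576]
contact_force: [0.1, 0.0, 0.5]
width: 1.001
t: 5.38
ee_pos: [464.6, -408.5, 256.1]
tool_rot: [-3.139, -0.002, 1.576]
contact_force: [0.5, 0.4, 0.3]
width: 0.998
[ 463.57166362 -334.00092602  398.2488751 ] [[ 9.99982700e-01  5.54234154e-03 -1.97016249e-03]
 [ 5.87586449e-03 -9.56641037e-01  2.91210234e-01]
 [-2.70751713e-04 -2.91216773e-01 -9.56657053e-01]]
blue [426.8 176.5] 221 [ 599.1 -405.2   50. ] [ 597.4 -404.2   51.8]
green [355.3  96.4] 280 [ 505.9 -311.9   50. ] [ 505.5 -311.5   50. ]
green [269.7 168. ] 229 [ 403.6 -395.6   50. ] [ 402.9 -395.5   50.9]
[-8.45760345e-01  2.36949716e-01  1.28127138e+00 -5.29869020e-05
  1.62363435e+00 -8.50242279e-01]
```

View pics/w1.png

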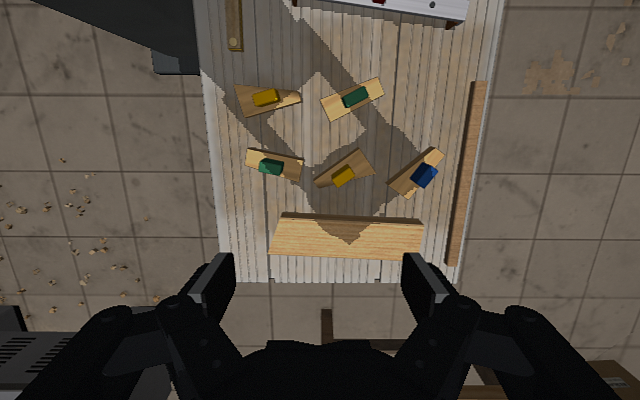

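The wrist view shows all five wedges unobstructed: yellow (265,98) and (343,177), green (355,97) and (270,167), blue (425,175). Next I'll look over the tray from the same height.

```bash
python3 - <<'E'
from h import *
c=cam('wrist')
v,u=np.mgrid[0:400,0:640]
o,d=ray(c,np.c_[u.ravel(),v.ravel()]); P=(o+d*c['z_map'].ravel()[:,None]).reshape(400,640,3)
Z=P[...,2]
t=Z[120:140,300:320]; print('table',t.mean(),t.std())
print(Z[85:115:3,340:375:3].round(0))
E
python3 -m jog '[[5,0,0,0,0,0],[5,1,0,0,0,0],[5,1,0,0,0,0],[5,1,0,0,0,0],[0,0,0,0,0,0]]'
python3 - <<'E'
from h import *
c=cam('wrist'); save(c,'w2.png')
E
```

```text
table 0.07228636950406511 20.053817847462657
[[ 0. -2. -1. -1. 18. 19. 18. 51. 19. 19. 19. 18.]
 [-1. -1. 19. 19. 20. 51. 51. 52. 51. 19. 20. 17.]
 [20. 20. 19. 49. 50. 51. 52. 51. 52. 19. 21. 20.]
 [19. 19. 50. 50. 51. 53. 50. 51. 52. 19. 19. 20.]
 [29. 51. 51. 51. 52. 51. 51. 50. 51. 20. 19. 20.]
 [19. 50. 51. 51. 51. 52. 51. 20. 19. 19. -2. -0.]
 [20. 38. 52. 52. 50. 19. 19. 21.  0. -2. -1.  0.]
 [21. 20. 50. 19. 20. 19. -0.  1. -1. -3. -1. -0.]
 [20. 20. 20. 19. -1. -1.  0.  1. -0. -2. -0. -1.]
 [20. 20. 18. -0.  0. -0.  0. -1. -0. -0.  0.  1.]]
t: 6.1
ee_pos: [495.7, -206.9, 260.2]
tool_rot: [3.138, 0.002, 1.577]
contact_force: [0.2, -0.0, -0.4]
width: 0.999
```

View pics/w2.png

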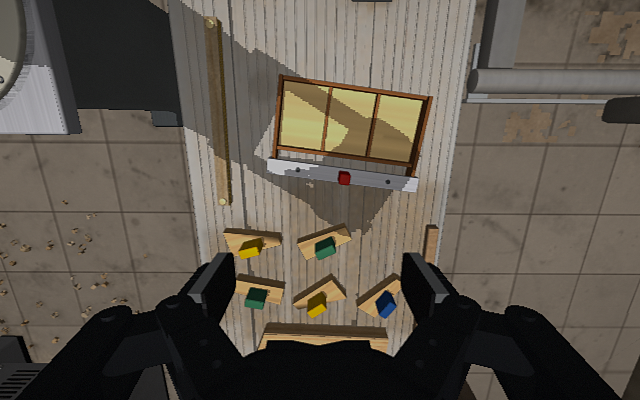

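```bash
cat >> h.py <<'E'
def cloud(c):
    v,u=np.mgrid[0:400,0:640]
    o,d=ray(c,np.c_[u.ravel(),v.ravel()]); return (o+d*c['z_map'].ravel()[:,None]).reshape(400,640,3)
E
python3 - <<'E'
from h import *
c=cam('wrist'); P=cloud(c); np.save('w2cloud.npy',P)
x0,y0,x1,y1=430,-260,660,-70
q=P.reshape(-1,3); m=(q[:,0]>x0)&(q[:,0]<x1)&(q[:,1]>y0)&(q[:,1]<y1); q=q[m]
H=np.full((190,230),np.nan)
s=3
im=np.zeros(((y1-y0)*s,(x1-x0)*s,3),np.uint8)
for p in q:
    a=int(np.clip(p[2]*4+20,0,255)); col=cv2.applyColorMap(np.uint8([[a]]),cv2.COLORMAP_JET)[0,0].tolist()
    cv2.circle(im,(int((p[0]-x0)*s),int((y1-p[1])*s)),2,col,-1)
cv2.imwrite('pics/hm.png',im)
# red knob
for ce,a,m in blobs(c,'red',20): print('red',ce,a,plane(c,ce,58),depthpts(c,ce), P[m].mean(0))
print(np.histogram(q[:,2],bins=range(-4,64,2)))
E
```

```text
red [344.75257732 177.83505155] 97 [[ 528.35668049 -207.47445921   58.        ]] [[ 527.33547703 -206.30628172   58.57884218]] [ 527.99891014 -206.67868256   61.79189649]
(array([ 888, 6757, 2056, 6021, 1779,  118,  107,  118,  132,  149,  475,
        982,  257,   62,  290,  415,   42,   44,  768, 1313,   50,    6,
          3,    3,    5,    3,    5,    6,    4,    5,   56,   65,    0]), array([-4, -2,  0,  2,  4,  6,  8, 10, 12, 14, 16, 18, 20, 22, 24, 26, 28,
       30, 32, 34, 36, 38, 40, 42, 44, 46, 48, 50, 52, 54, 56, 58, 60, 62]))
```

View pics/hm.png

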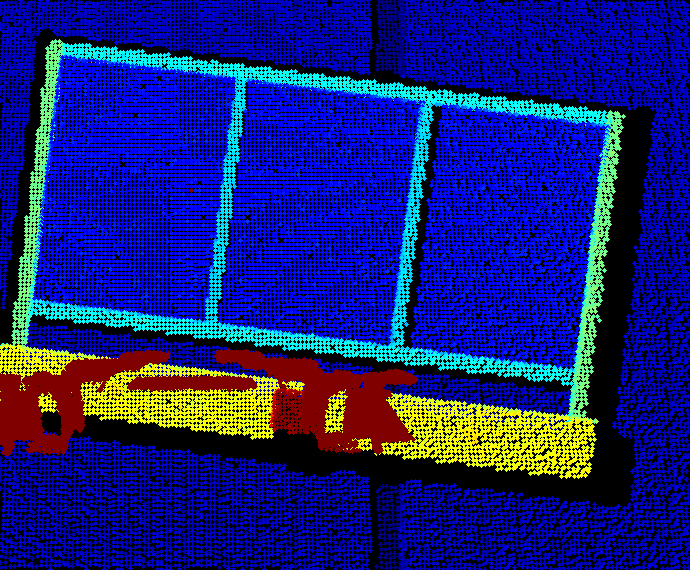

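```bash
cat > tray.py <<'E'
from h import *
from scipy.optimize import least_squares
def fit(P):
    q=P.reshape(-1,3); q=q[(q[:,0]>425)&(q[:,0]<665)&(q[:,1]>-230)&(q[:,1]<-60)]
    lo=q[(q[:,2]>16.5)&(q[:,2]<21.5)]; hi=q[(q[:,2]>25)&(q[:,2]<28.5)]
    th=-7*np.pi/180; C=np.array([535.,-138.])
    for it in range(30):
        R=np.array([[np.cos(th),-np.sin(th)],[np.sin(th),np.cos(th)]])
        l=(lo[:,:2]-C)@R; h=(hi[:,:2]-C)@R
        # assign
        e1=l[abs(l[:,1]-43.5)<5]; e2=l[abs(l[:,1]+43.5)<5]
        s1=h[(abs(h[:,0]-94.5)<5)&(h[:,1]>-46)&(h[:,1]<46)]; s2=h[(abs(h[:,0]+94.5)<5)&(h[:,1]>-46)&(h[:,1]<46)]
        k1=np.polyfit(e1[:,0],e1[:,1],1); k2=np.polyfit(e2[:,0],e2[:,1],1)
        j1=np.polyfit(s1[:,1],s1[:,0],1); j2=np.polyfit(s2[:,1],s2[:,0],1)
        th+= (k1[0]+k2[0])/2*0.5
        C=C+R@np.array([(j1[1]+j2[1])/2,(k1[1]+k2[1])/2])*0.5
    d=[np.median(l[abs(l[:,0]-x)<4][:,0]) for x in (-31.25,31.25)]
    return C,th,dict(len_=(k1[1]-k2[1]),wid=(j1[1]-j2[1]),slopes=(k1[0],k2[0],j1[0],j2[0]),div=d,zlo=np.median(lo[:,2]),zhi=np.median(hi[:,2]))
E
python3 - <<'E'
from tray import *
P=np.load('w2cloud.npy')
C,th,i=fit(P); print(C,np.degrees(th),i)
R=np.array([[np.cos(th),-np.sin(th)],[np.sin(th),np.cos(th)]])
q=P.reshape(-1,3); l=(q[:,:2]-C)@R
k=(abs(l[:,0])<80)&(l[:,1]>-90)&(l[:,1]<-40)&(abs(q[:,2]-34)<2); print('bar y',np.percentile(l[k,1],[2,98]))
f=(abs(l[:,0])<25)&(abs(l[:,1])<35); print('floor',np.median(q[f,2]))
E
```

```text
[ 536.34564149 -141.19308187] -7.273819970666225 {'len_': np.float64(86.488982591678), 'wid': np.float64(187.91548847917497), 'slopes': (np.float64(-0.0005725633888742668), np.float64(0.0005725632987589802), np.float64(-0.0015229520006488412), np.float64(-0.0007606752084143508)), 'div': [np.float64(-31.158761148043602), np.float64(31.202551202027397)], 'zlo': np.float64(18.889342346446597), 'zhi': np.float64(26.30535376103427)}
bar y [-76.33007762 -57.08219577]
floor 3.349772513035731
```

```bash
cat > wed.py <<'E'
from h import *
from h import robot
K={'yellow':30/76,'blue':19/76,'green':8/76}
HS={'yellow':((22,130,60),(34,255,255)),'blue':((100,110,30),(130,255,255)),'green':((60,70,25),(95,255,255))}
def wedges(c,P=None,verbose=0):
    P=cloud(c) if P is None else P
    hsv=cv2.cvtColor(c['image'],cv2.COLOR_RGB2HSV); out=[]
    Z=P[...,2]
    for col in K:
        m=cv2.inRange(hsv,*map(np.array,HS[col]))&np.uint8(255*((Z>45)&(Z<80)))
        m=cv2.morphologyEx(m,cv2.MORPH_CLOSE,np.ones((3,3),np.uint8))
        n,l,st,ce=cv2.connectedComponentsWithStats(m)
        for i in range(1,n):
            if st[i,4]<50: continue
            g=P[(l==i)]; g=g[np.isfinite(g).all(1)]
            zt=np.median(g[:,2]); zb=zt-51  # base height
            (gx,gy),(a,b),ang=cv2.minAreaRect(g[:,:2].astype(np.float32))
            if a<b: ang+=90
            if max(a,b)<20 or max(a,b)>40: continue
            C=np.array([gx,gy]); th=np.radians(ang)
            q=P.reshape(-1,3); q=q[np.hypot(q[:,0]-gx,q[:,1]-gy)<60]; w=q[(abs(q[:,2]-zb-19.5)<2.8)]
            res=[]
            for flip in (0,np.pi):
                t=th+flip; c0=C.copy()
                for it in range(8):
                    R=np.array([[np.cos(t),-np.sin(t)],[np.sin(t),np.cos(t)]]); L=(w[:,:2]-c0)@R
                    L=L[(abs(L[:,0])<43)&(L[:,1]>-19)&(L[:,1]<-13.5+27-K[col]*L[:,0]+6)]
                    lo=[];hi=[]
                    for x in np.arange(-37,37,2):
                        if abs(x+1)<18: continue
                        s=L[(L[:,0]>=x)&(L[:,0]<x+2)]
                        if len(s)>5: lo.append((x+1,s[:,1].min())); hi.append((x+1,s[:,1].max()-(13.5-K[col]*(x+1))))
                    e0=[];e1=[]
                    for y in np.arange(-12,-1,2):
                        s=L[(L[:,1]>=y)&(L[:,1]<y+2)]
                        if len(s)>5: e0.append(s[:,0].min()); e1.append(s[:,0].max())
                    if len(lo)<6 or len(e0)<3: break
                    lo=np.array(lo);hi=np.array(hi)
                    kl=np.polyfit(lo[:,0],lo[:,1],1); kh=np.polyfit(hi[:,0],hi[:,1],1)
                    dx=(np.median(e0)+np.median(e1))/2; dy=(kl[1]+13.5+kh[1])/2
                    t+=0.5*(kl[0]+kh[0])/2; c0=c0+0.6*R@np.array([dx,dy])
                else:
                    r=np.hypot(np.std(lo[:,1]-np.polyval(kl,lo[:,0])),np.std(hi[:,1]-np.polyval(kh,hi[:,0])))+abs(kl[0]-kh[0])*20
                    res.append((r,c0,t,np.median(e1)-np.median(e0),kh[1]-kl[1]-13.5,(kl[0],kh[0])))
            if not res: print('fail',col,C); continue
            res.sort(key=lambda r:r[0]); r=res[0]
            out.append(dict(col=col,C=r[1],th=np.degrees((r[2]+np.pi)%(2*np.pi)-np.pi),gC=C,gth=ang,zt=zt,len=r[3],wd=r[4],r=[x[0] for x in res]))
    return out
def show(o):
    for d in o: print(d['col'],'mid',d['C'].round(1),'th %.1f'%d['th'],'grip',d['gC'].round(1),'%.1f'%d['gth'],'ztop %.1f len %.1f wexc %.1f'%(d['zt'],d['len'],d['wd']),'res',np.round(d['r'],2))
E
python3 - <<'E'
from wed import *
c=cam('wrist'); show(wedges(c))
E
python3 -m jog '[[-5,-1,0,0,0,0],[-5,-1,0,0,0,0],[-5,-1,0,0,0,0],[-1,0,0,0,0,0],[0,0,0,0,0,0]]'
python3 - <<'E'
from wed import *
c=cam('wrist'); show(wedges(c))
E
```

```text
yellow mid [ 494.6 -405.8] th -143.9 grip [ 494.5 -405.8] 34.6 ztop 51.0 len 74.7 wexc -1.5 res [ 2.32 18.92]
blue mid [ 596.  -405.1] th 56.1 grip [ 598.5 -404.1] 53.8 ztop 50.8 len 70.2 wexc -4.2 res [ 3.8  10.83]
green mid [ 403.8 -395.1] th 168.4 grip [ 403.9 -394.8] 167.2 ztop 50.8 len 73.0 wexc -1.3 res [1.   5.26]
t: 6.88
ee_pos: [464.6, -370.7, 257.5]
tool_rot: [-3.141, -0.0, 1.571]
contact_force: [0.1, 0.9, -0.1]
width: 1.0
yellow mid [ 400.6 -312.6] th 15.8 grip [ 401.3 -312.9] 15.6 ztop 51.2 len 74.7 wexc -0.7 res [ 0.58 14.49]
yellow mid [ 494.4 -406.5] th -143.5 grip [ 494.7 -406.1] 36.2 ztop 51.0 len 74.7 wexc -0.7 res [ 1.25 17.21]
blue mid [ 598.4 -405.1] th 55.7 grip [ 598.5 -404.8] 56.3 ztop 51.0 len 75.0 wexc -0.8 res [0.8  9.82]
green mid [ 402.9 -395.1] th 168.3 grip [ 403.7 -395.2] 169.2 ztop 51.0 len 75.0 wexc -1.4 res [1.32 5.45]
```

```bash
sed -i 's/ if max(a,b)<20 or max(a,b)>40: continue/ if max(a,b)<20 or max(a,b)>40:\n                print("skip",col,C0:=(gx,gy),a,b); continue/' wed.py
python3 - <<'E'
from wed import *
c=cam('wrist'); save(c,'w3.png'); show(wedges(c))
from tray import fit
C,th,i=fit(cloud(c)); print(C,np.degrees(th),i)
E
```

```text
skip yellow (425.8915710449219, -305.819580078125) 78.94181060791016 12.845961570739746
skip blue (530.1368408203125, -357.3127136230469) 26.846282958984375 180.05250549316406
yellow mid [ 494.3 -406.6] th -143.5 grip [ 494.5 -405.8] 35.4 ztop 51.1 len 75.1 wexc -0.7 res [ 0.74 17.39]
green mid [ 505.7 -311.6] th 26.9 grip [ 505.5 -311.3] 26.7 ztop 51.2 len 74.9 wexc -0.9 res [0.53 4.85]
green mid [ 402.8 -395.2] th 168.2 grip [ 403.8 -395.2] 167.3 ztop 51.2 len 74.9 wexc -1.2 res [0.82 5.96]Traceback (most recent call last):
  File "<stdin>", line 4, in <module>
  File "tray.py", line 13, in fit
    k1=np.polyfit(e1[:,0],e1[:,1],1); k2=np.polyfit(e2[:,0],e2[:,1],1)
    raise TypeError("expected non-empty vector for x")
TypeError: expected non-empty vector for x
```

View pics/w3.png

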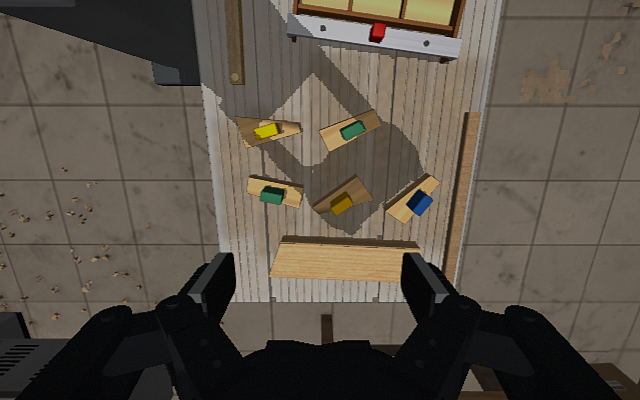

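```bash
python3 - <<'E'
s=open('wed.py').read()
s=s.replace("g=P[(l==i)]; g=g[np.isfinite(g).all(1)]","g=P[(l==i)]; g=g[abs(g[:,2]-np.median(g[:,2]))<3.5]; g=g[np.hypot(*(g[:,:2]-np.median(g[:,:2],axis=0)).T)<19]")
s=s.replace("abs(w","abs(w")
open('wed.py','w').write(s)
E
cat > plan.py <<'E'
import sys; from h import *
from scipy.spatial.transform import Rotation as Ro
x,y,z,yaw=map(float,sys.argv[1:5])
s=robot.get_state(); R=Ro.from_euler('xyz',s['tool_rot']).as_matrix()
d=R.T@(np.array([x,y,z])-s['ee_pos'])/10
Rt=Ro.from_euler('xyz',[180,0,yaw],degrees=True).as_matrix()
rv=np.degrees(Ro.from_matrix(R.T@Rt).as_rotvec())
print('t %.1f'%s['t'],'pos',s['ee_pos'].round(1),'rot',np.degrees(s['tool_rot']).round(2),'q6 %.2f'%s['joint_positions'][5],'F',s['contact_force'].round(1),'w %.3f'%s['width'])
print('shift cm now',d.round(2),'turn deg',rv.round(2),'shift after turn',(Rt.T@(np.array([x,y,z])-s['ee_pos'])/10).round(2))
E
python3 plan.py 505.7 -311.6 200 -63.1
```

```text
t 7.0 pos [ 465.1 -369.2  257.8] rot [179.99   0.    90.12] q6 -0.80 F [-0.2  0.1  0.4] w 0.998
shift cm now [5.75 4.07 5.78] turn deg [ 1.0000e-02 -1.0000e-02  1.5322e+02] shift after turn [-3.3  -6.23  5.78]
```

```bash
python3 -m jog '[[2.9,2,2.9,0,0,0],[2.9,2,2.9,0,0,0],[0,0,0,0,0,10.2],[0,0,0,0,0,10.2],[0,0,0,0,0,10.2],[0,0,0,0,0,10.2],[0,0,0,0,0,10.2],[0,0,0,0,0,10.2],[0,0,0,0,0,10.2],[0,0,0,0,0,10.2],[0,0,0,0,0,10.2],[0,0,0,0,0,10.2]]' -0.3
python3 -m jog '[[0,0,0,0,0,10.2],[0,0,0,0,0,10.2],[0,0,0,0,0,10.2],[0,0,0,0,0,10.2],[0,0,0,0,0,10.2],[0,0,0,0,0,0]]'
python3 - <<'E'
from wed import *
c=cam('wrist'); save(c,'w4.png'); show(wedges(c))
E
python3 plan.py 505.7 -311.6 24 -63.1
```

```text
t: 8.48
ee_pos: [505.3, -310.3, 200.1]
tool_rot: [3.141, -0.001, -0.212]
contact_force: [-0.1, 0.4, 0.6]
width: 0.647
t: 9.22
ee_pos: [505.2, -310.6, 200.0]
tool_rot: [-3.141, -0.001, -1.095]
contact_force: [0.1, -0.1, -0.3]
width: 0.648
yellow mid [ 495.2 -406.5] th -143.8 grip [ 495.1 -406.8] 36.4 ztop 51.3 len 74.8 wexc -1.2 res [ 3.3 17.5]
yellow mid [ 401.8 -312.9] th 16.1 grip [ 401.6 -313.3] 15.9 ztop 51.1 len 74.9 wexc -0.5 res [ 0.86 16.36]
blue mid [ 599.2 -405.5] th 55.8 grip [ 599.1 -405.3] 55.5 ztop 51.2 len 75.5 wexc -0.4 res [ 0.4  15.34]
green mid [ 404.4 -393.6] th 165.0 grip [ 404.1 -395.6] 168.3 ztop 51.1 len 74.4 wexc -4.6 res [ 8.18 12.88]
green mid [ 506.8 -311.9] th 26.7 grip [ 506.2 -312.3] 27.2 ztop 51.1 len 75.4 wexc -0.9 res [0.53 4.65]
t 9.3 pos [ 505.2 -310.7  199.9] rot [-1.7999e+02 -3.0000e-02 -6.2590e+01] q6 1.98 F [-0.3  0.   0. ] w 0.650
shift cm now [ 0.09 -0.   17.59] turn deg [-0.01 -0.03  0.51] shift after turn [ 1.000e-01 -1.000e-02  1.759e+01]
```

View pics/w4.png

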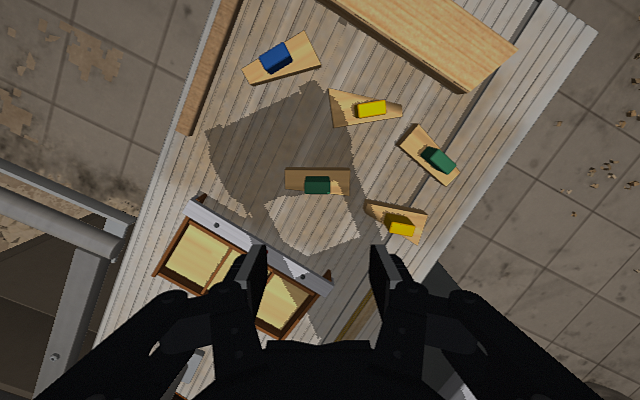

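```bash
python3 -m jog '[[0.15,0,4,0,0,0.5],[0,0,4,0,0,0],[0,0,4,0,0,0],[0,0,3,0,0,0],[0,0,2.6,0,0,0],[0,0,0,0,0,0]]'
python3 plan.py 506.2 -311.8 24 -63.1
```

```text
t: 10.02
ee_pos: [504.9, -311.9, 22.1]
tool_rot: [3.14, 0.003, -1.102]
contact_force: [-0.7, 0.2, 0.1]
width: 0.65
t 10.0 pos [ 504.9 -311.9   22.1] rot [ 1.7993e+02  1.6000e-01 -6.3160e+01] q6 1.99 F [-0.7  0.2  0.1] w 0.650
shift cm now [ 0.05 -0.12 -0.19] turn deg [ 0.07  0.16 -0.06] shift after turn [ 0.05 -0.12 -0.19]
```

```bash
python3 -m jog '[[0,0,0,0,0,0],[0,0,0,0,0,0],[0,0,0,0,0,0],[0,0,0,0,0,0],[0,0,0,0,0,0],[0,0,0,0,0,0]]' 1 70
python3 -m jog '[[0,0,-1,0,0,0],[0,0,-3,0,0,0],[0,0,-4,0,0,0],[0,0,-4,0,0,0],[0,0,0,0,0,0]]'
python3 - <<'E'
from h import *
c=cam('wrist'); save(c,'w5.png')
c=cam('side'); im=c['image'][180:300,240:480]; cv2.imwrite('pics/s5.png',cv2.resize(im,None,fx=3,fy=3)[:,:,::-1])
E
```

```text
t: 10.78
ee_pos: [506.3, -313.4, 25.3]
tool_rot: [-3.141, -0.002, -1.106]
contact_force: [0.9, -0.4, 8.0]
width: 0.312
t: 11.4
ee_pos: [506.7, -313.7, 147.9]
tool_rot: [-3.139, -0.006, -1.106]
contact_force: [-0.2, 0.3, -0.7]
width: 0.314
```

View pics/w5.png

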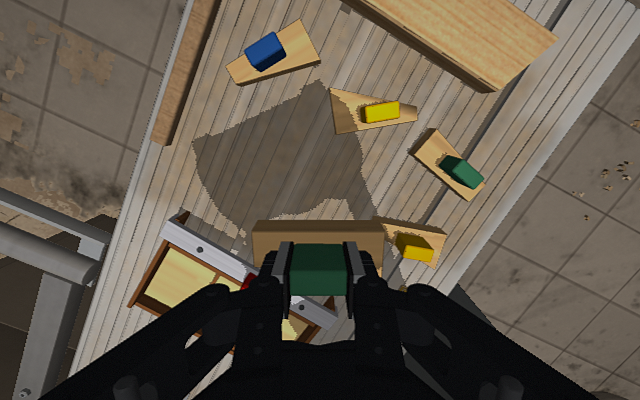

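View pics/s5.png

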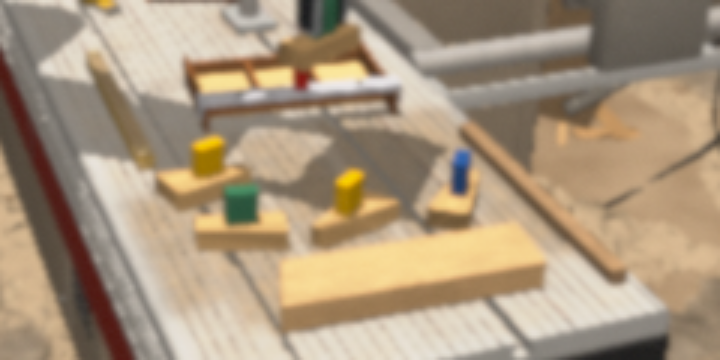

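```bash
cat > held.py <<'E'
# front wood edge of held wedge in tool frame (tool x toward camera)
from h import *
from scipy.spatial.transform import Rotation as Ro
def held():
    c=cam('wrist'); s=robot.get_state(); R=Ro.from_euler('xyz',s['tool_rot']).as_matrix()
    P=cloud(c).reshape(-1,3); L=(P-s['ee_pos'])@R   # tool frame, z down
    w=L[(abs(L[:,1])<50)&(L[:,0]>5)&(L[:,0]<40)&(abs(L[:,2]-4)<12)]
    zt=np.median(w[:,2]); print('wood top at tool z',zt.round(1),len(w))
    w=w[abs(w[:,2]-zt)<2.5]; w=w[w[:,0]>7]
    e=[]
    for y in np.arange(-36,36,2):
        q=w[(w[:,1]>=y)&(w[:,1]<y+2)]
        if len(q)>3: e.append((y+1,q[:,0].max()+.3))
    e=np.array(e); k=np.polyfit(e[:,0],e[:,1],1)
    r=e[:,1]-np.polyval(k,e[:,0]); g=abs(r)<1.5; k=np.polyfit(e[g,0],e[g,1],1)
    print('front edge x at y=0: %.1f, slope %.2f deg'%(k[1],np.degrees(np.arctan(k[0]))),'res %.2f n %d'%(np.std(r[g]),g.sum()))
    ww=w[(w[:,0]>7)&(w[:,0]<k[1]-2)]; 
    lo,hi=[],[]
    for x in np.arange(7,k[1]-2,1.0):
        q=ww[(ww[:,0]>=x)&(ww[:,0]<x+1)]
        if len(q)>5: lo.append(q[:,1].min()); hi.append(q[:,1].max())
    if lo: print('y ends',np.median(lo).round(1),np.median(hi).round(1),'centre',((np.median(lo)+np.median(hi))/2).round(2))
E
python3 -c "
from held import held
held()"; python3 plan.py 506.2 -311.8 148 -63.1
```

```text
wood top at tool z 5.3 3025
front edge x at y=0: 13.2, slope 0.01 deg res 0.13 n 36
y ends -36.9 38.0 centre 0.51
t 11.6 pos [ 505.3 -312.6  143.2] rot [ 1.7998e+02  3.0000e-02 -6.3370e+01] q6 1.99 F [ 0.4  0.2 -1.3] w 0.315
shift cm now [-0.04 -0.11 -0.48] turn deg [ 0.02  0.03 -0.27] shift after turn [-0.04 -0.11 -0.48]
```

```bash
for i in 1 2 3; do python3 -m jog '[[0,0,0,0,0,0],[0,0,0,0,0,0]]' | grep ee_pos; done; python3 -c "
from held import held
held()"
```

```text
ee_pos: [505.4, -312.7, 142.9]
ee_pos: [505.6, -312.8, 143.4]
ee_pos: [505.6, -312.9, 143.6]
wood top at tool z 6.1 2988
front edge x at y=0: 12.9, slope -0.11 deg res 0.17 n 36
y ends -37.3 38.6 centre 0.63
```

```bash
python3 plan.py 489.7 -134.9 120 -7.27
```

```text
t 12.3 pos [ 505.6 -312.9  143.6] rot [ 1.800e+02 -1.000e-02 -6.339e+01] q6 1.99 F [-0.1 -0.7  0. ] w 0.310
shift cm now [-16.63  -6.55   2.36] turn deg [ 1.000e-02 -0.000e+00 -5.612e+01] shift after turn [ -3.83 -17.45   2.36]
```

```bash
python3 -m jog '[[0,0,0,0,0,-9.35],[0,0,0,0,0,-9.35],[0,0,0,0,0,-9.35],[0,0,0,0,0,-9.35],[0,0,0,0,0,-9.35],[0,0,0,0,0,-9.35],[-0.7,-3.4,0,0,0,0],[-0.8,-3.5,0,0,0,0],[-0.8,-3.5,0,0,0,0],[-0.8,-3.5,0,0,0,0],[-0.7,-3.5,0,0,0,0],[0,0,0,0,0,0]]'
python3 -m jog '[[0,0,0,0,0,0],[0,0,0,0,0,0],[0,0,0,0,0,0]]'
python3 plan.py 489.7 -134.9 60 -7.27
python3 - <<'E'
from h import *
c=cam('wrist'); save(c,'w6.png')
c=cam('top'); im=c['image'][140:260,220:400]; cv2.imwrite('pics/t6.png',cv2.resize(im,None,fx=4,fy=4)[:,:,::-1])
from held import held
held()
E
```

```text
t: 13.85
ee_pos: [489.9, -133.6, 143.9]
tool_rot: [-3.142, -0.0, -0.125]
contact_force: [0.3, -0.3, -0.5]
width: 0.318
t: 14.22
ee_pos: [490.0, -136.1, 143.4]
tool_rot: [3.142, 0.0, -0.128]
contact_force: [0.2, 0.4, -1.2]
width: 0.315
t 14.2 pos [ 490.  -136.1  143.4] rot [ 1.7999e+02  2.0000e-02 -7.3400e+00] q6 1.28 F [ 0.2  0.4 -1.2] w 0.315
shift cm now [-0.04 -0.11  8.34] turn deg [ 0.01  0.02 -0.07] shift after turn [-0.04 -0.11  8.34]
wood top at tool z 6.3 2796
front edge x at y=0: 12.4, slope -0.02 deg res 0.18 n 36
y ends -37.8 38.0 centre 0.1
```

View pics/w6.png

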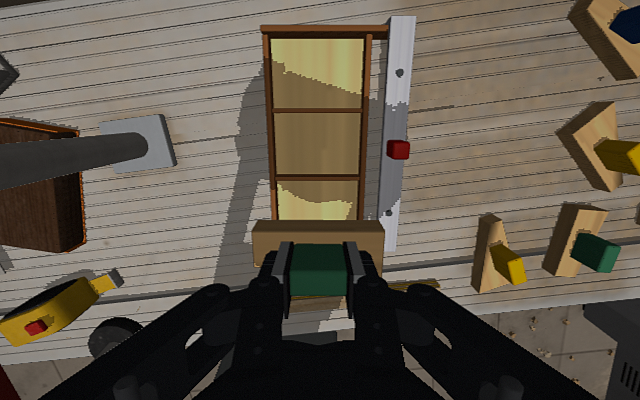

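View pics/t6.png

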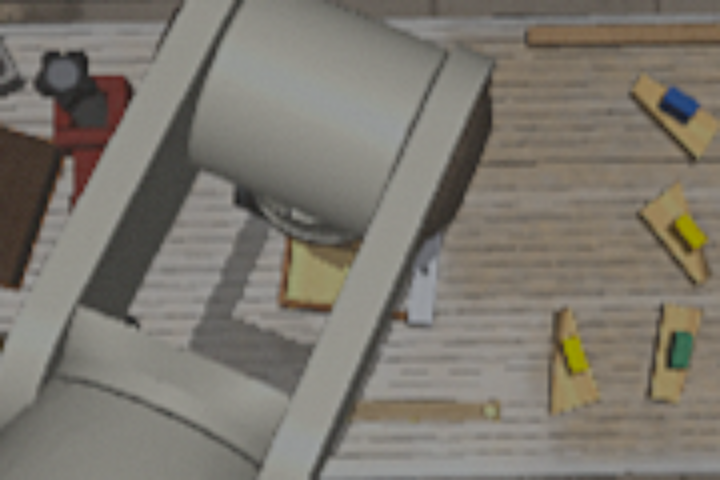

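```bash
cat > chk.py <<'E'
from h import *
C=np.array([536.8,-141.3]); th=np.radians(-7.27); R=np.array([[np.cos(th),-np.sin(th)],[np.sin(th),np.cos(th)]])
def loc(P): return np.c_[(P[:,:2]-C)@R,P[:,2]]
def world(x,y): return C+R@np.array([x,y])
def chk(c):
    L=loc(cloud(c).reshape(-1,3)); z=L[:,2]
    lo=L[(z>16)&(z<22)]; hi=L[(z>25)&(z<29)]
    for x in (-31.25,31.25):
        q=lo[(abs(lo[:,0]-x)<4)&(abs(lo[:,1])<38)]; 
        if len(q)>60: k=np.polyfit(q[:,1],q[:,0],1); print('divider',x,'meas %.2f'%np.median(q[:,0]),'slope %.2f'%np.degrees(k[0]),len(q))
    for x in (-94.5,94.5):
        q=hi[(abs(hi[:,0]-x)<5)&(abs(hi[:,1])<38)]
        if len(q)>60: print('side',x,'%.2f'%np.median(q[:,0]),len(q))
    for y in (-43.5,43.5):
        q=lo[(abs(lo[:,1]-y)<5)&(abs(lo[:,0])<90)]
        if len(q)>60: k=np.polyfit(q[:,0],q[:,1],1); print('end',y,'%.2f'%np.median(q[:,1]),'slope %.2f'%np.degrees(k[0]),len(q))
E
python3 - <<'E'
from chk import *
chk(cam('wrist'))
c=cam('top'); P=cloud(c)
print(P[150:235:8,222:330:9,2].round(0))
E
```

```text
divider -31.25 meas -30.85 slope -0.06 342
divider 31.25 meas 31.49 slope 0.08 403
side 94.5 93.99 624
end -43.5 -42.89 slope -0.04 1092
end 43.5 43.35 slope 0.01 1107
[[-2.000e+00  0.000e+00  2.000e+00  3.000e+00  4.000e+00  5.240e+02
   5.160e+02  5.200e+02  5.140e+02  5.120e+02  5.070e+02  4.980e+02]
 [ 1.200e+01  2.900e+02  2.920e+02 -1.000e+00  5.270e+02  5.270e+02
   5.170e+02  5.170e+02  5.180e+02  5.160e+02  5.140e+02  5.120e+02]
 [ 2.000e+00  2.000e+00  2.610e+02  2.130e+02  5.300e+02  5.080e+02
   5.120e+02  5.140e+02  5.170e+02  5.160e+02  5.180e+02  5.180e+02]
 [ 3.200e+01 -0.000e+00  2.100e+02  5.320e+02  5.330e+02  4.930e+02
   5.020e+02  5.070e+02  5.090e+02  5.150e+02  5.150e+02  5.120e+02]
 [ 3.000e+01  3.200e+01  2.040e+02  5.360e+02  5.180e+02  4.470e+02
   4.830e+02  4.940e+02  5.000e+02  5.060e+02  5.100e+02  5.270e+02]
 [ 3.700e+01  1.100e+01  5.390e+02  5.380e+02  4.890e+02  2.000e+00
  -4.000e+00  4.160e+02  4.810e+02  4.910e+02  1.177e+03  5.300e+02]
 [ 3.100e+01 -2.000e+00  5.420e+02  5.310e+02  4.600e+02 -1.000e+00
  -0.000e+00 -0.000e+00  3.560e+02  3.670e+02  5.340e+02  5.330e+02]
 [ 2.800e+01  5.450e+02  5.430e+02  5.020e+02 -2.000e+00  1.000e+00
   2.000e+00 -3.000e+00  8.000e+00  5.000e+00  5.350e+02  4.930e+02]
 [-2.000e+00  5.490e+02  5.420e+02  4.720e+02  1.000e+00 -3.000e+00
  -3.000e+00  4.000e+00  7.000e+00  3.000e+00  5.390e+02 -2.000e+00]
 [ 5.000e+00  5.490e+02  5.440e+02  5.450e+02 -4.000e+00  0.000e+00
   1.000e+00 -0.000e+00  1.000e+00  5.440e+02  5.420e+02 -0.000e+00]
 [ 5.460e+02  5.470e+02  5.420e+02  5.500e+02  5.510e+02  5.470e+02
  -4.000e+00 -2.000e+00  0.000e+00  5.440e+02  4.370e+02 -0.000e+00]]
```

```bash
python3 -m jog '[[0,-0.1,4,0,0,0],[0,0,4,0,0,0],[0,0,1.5,0,0,0],[0,0,0,0,0,0],[0,0,0.7,0,0,0],[0,0,0.7,0,0,0],[0,0,0,0,0,0],[0,0,0,0,0,0]]'
python3 plan.py 490 -135 30 -7.27
```

```text
t: 15.48
ee_pos: [490.2, -134.5, 34.8]
tool_rot: [3.141, -0.0, -0.127]
contact_force: [0.8, 0.8, -0.4]
width: 0.312
t 15.5 pos [ 490.2 -134.5   34.8] rot [ 1.7999e+02 -2.0000e-02 -7.2900e+00] q6 1.28 F [ 0.8  0.8 -0.4] w 0.312
shift cm now [-0.02  0.05  0.48] turn deg [ 0.01 -0.02 -0.02] shift after turn [-0.02  0.05  0.48]
```

```bash
python3 -m jog '[[0,0,0.2,0,0,0],[0,0,0.15,0,0,0],[0,0,0,0,0,0],[0,0,0,0,0,0]]'
python3 -m jog '[[0,0,0.1,0,0,0],[0,0,0,0,0,0]]'
```

```text
t: 15.98
ee_pos: [490.1, -134.5, 31.1]
tool_rot: [3.141, 0.0, -0.127]
contact_force: [0.1, -0.1, 0.1]
width: 0.316
t: 16.23
ee_pos: [490.1, -134.4, 30.0]
tool_rot: [3.142, 0.0, -0.127]
contact_force: [0.6, 0.2, 0.2]
width: 0.31
```

```bash
python3 -m jog '[[0,0,0.1,0,0,0],[0,0,0,0,0,0]]'|grep -E "ee|con"; python3 -m jog '[[0,0,0.1,0,0,0],[0,0,0,0,0,0]]'|grep -E "ee|con"
```

```text
ee_pos: [490.2, -134.5, 29.3]
contact_force: [-2.2, 0.3, 5.0]
ee_pos: [490.3, -134.6, 29.3]
contact_force: [-8.8, 3.3, 21.8]
```

Seated. I'll release and rise.

```bash
python3 -m jog '[[0,0,-0.1,0,0,0],[0,0,0,0,0,0],[0,0,0,0,0,0],[0,0,0,0,0,0],[0,0,0,0,0,0]]' -0.1
python3 -m jog '[[0,0,-1,0,0,0],[0,0,-3,0,0,0],[0,0,-4,0,0,0],[0,0,-4,0,0,0],[0,0,-4,0,0,0],[0,0,-3,0,0,0],[0,0,-3,0,0,0],[0,0,0,0,0,0],[0,0,0,0,0,0]]' -0.3
python3 - <<'E'
from chk import *
from wed import *
c=cam('wrist'); save(c,'w7.png'); chk(c); o=wedges(c); show(o)
for d in o: print(d['col'],loc(np.r_[d['C'],0][None]).round(1),d['th']-np.degrees(th))
E
```

```text
t: 17.35
ee_pos: [490.1, -134.5, 29.0]
tool_rot: [3.142, 0.0, -0.127]
contact_force: [0.4, -0.7, 0.3]
width: 0.551
t: 18.48
ee_pos: [489.9, -134.3, 248.8]
tool_rot: [3.142, 0.0, -0.127]
contact_force: [-0.4, 0.0, 0.0]
width: 0.652
divider -31.25 meas -30.94 slope -0.20 181
divider 31.25 meas 31.83 slope -0.08 169
side -94.5 -93.78 211
side 94.5 94.54 309
end -43.5 -42.81 slope -0.06 602
end 43.5 43.59 slope 0.03 612
yellow mid [ 495.1 -405.4] th -144.5 grip [ 495.3 -406. ] 37.3 ztop 50.9 len 75.1 wexc -1.6 res [ 3.55 27.41]
yellow mid [ 401.3 -309.4] th 11.5 grip [ 401.6 -312.2] 15.5 ztop 51.1 len 75.0 wexc -6.2 res [ 9.1  12.65]
blue mid [ 597.9 -403.1] th 52.2 grip [ 599.2 -404.4] 56.6 ztop 50.9 len 75.9 wexc -4.7 res [7.17 9.3 ]
green mid [ 489. -134.] th 82.8 grip [ 489.  -134.6] 82.8 ztop 55.2 len 74.7 wexc -1.0 res [0.49 4.7 ]
green mid [ 404.1 -394.1] th 168.1 grip [ 404.1 -394.3] 165.1 ztop 50.9 len 74.7 wexc -1.7 res [2.53 6.7 ]
yellow [[  -8.  -267.2    0. ]] -137.24243566499743
yellow [[-113.2 -183.9    0. ]] 18.81106470810885
blue [[  93.7 -252.     0. ]] 59.482451224785734
green [[-48.3   1.2   0. ]] 90.02844817770361
green [[ -99.6 -267.6    0. ]] 175.34392788332417
```

View pics/w7.png

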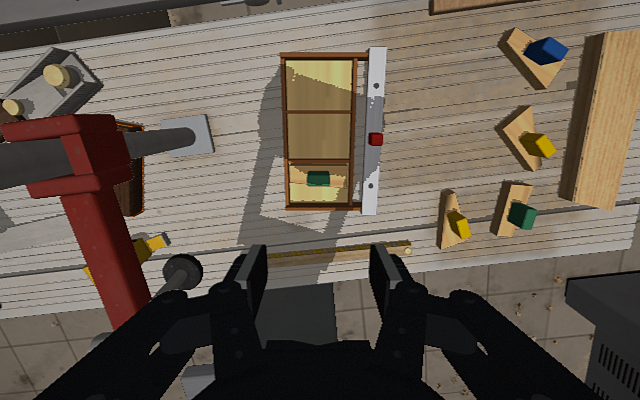

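```bash
python3 plan.py 403.3 -395.2 200 78.2
```

```text
t 18.5 pos [ 489.8 -134.3  248.4] rot [-1.7999e+02  5.0000e-02 -7.2900e+00] q6 1.28 F [-0.5  0.2  0.3] w 0.646
shift cm now [-5.27 26.97  4.85] turn deg [-5.000e-02  4.000e-02 -8.549e+01] shift after turn [-27.3   -3.13   4.84]
```

```bash
python3 -m jog '[[-0.8,4,0,0,0,0],[-0.8,4,0,0,0,0],[-0.8,4,0,0,0,0],[-0.8,4,0,0,0,0],[-0.8,4,0,0,0,0],[-0.8,4,1,0,0,0],[-0.5,3,1.8,0,0,0],[0,0,2,0,0,0],[0,0,0,0,0,-9.5],[0,0,0,0,0,-9.5],[0,0,0,0,0,-9.5],[0,0,0,0,0,-9.5]]'
python3 -m jog '[[0,0,0,0,0,-9.5],[0,0,0,0,0,-9.5],[0,0,0,0,0,-9.5],[0,0,0,0,0,-9.5],[0,0,0,0,0,-9.5],[0,0,0,0,0,0],[0,0,0,0,0,0]]'
python3 - <<'E'
from wed import *
c=cam('wrist'); save(c,'w8.png'); show(wedges(c))
E
python3 plan.py 403.3 -395.2 25 78.2
```

```text
t: 20.02
ee_pos: [403.0, -395.3, 200.1]
tool_rot: [-3.14, 0.0, 0.541]
contact_force: [0.0, 0.1, -0.2]
width: 0.653
t: 20.9
ee_pos: [403.2, -395.4, 200.7]
tool_rot: [-3.141, -0.0, 1.361]
contact_force: [0.2, 0.3, 1.0]
width: 0.653
yellow mid [ 400.6 -312.6] th 16.0 grip [ 400.7 -313.2] 14.9 ztop 51.2 len 75.2 wexc -0.2 res [ 0.59 15.41]
yellow mid [ 494.2 -406.7] th -143.3 grip [ 494.2 -406. ] 37.0 ztop 51.2 len 74.9 wexc -0.2 res [ 0.59 16.47]
blue mid [ 598.4 -404.9] th 55.9 grip [ 598.1 -405. ] 56.1 ztop 51.0 len 75.4 wexc -0.6 res [ 0.86 14.39]
green mid [ 403.  -395.1] th 168.4 grip [ 403.5 -395.2] 169.0 ztop 51.2 len 75.6 wexc -0.8 res [0.58 4.78]
t 20.9 pos [ 403.2 -395.5  200.8] rot [-1.7998e+02 -2.0000e-02  7.8020e+01] q6 -0.70 F [-0.3  0.1  0.7] w 0.650
shift cm now [2.000e-02 1.000e-02 1.758e+01] turn deg [-0.02 -0.02 -0.18] shift after turn [ 0.03  0.   17.58]
```

View pics/w8.png

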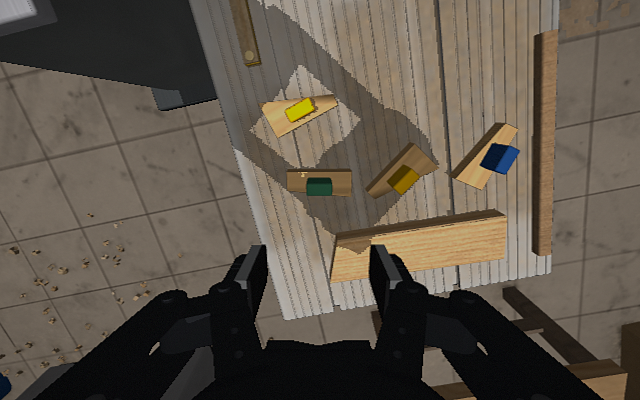

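```bash
python3 -m jog '[[0,0,4,0,0,-0.2],[0,0,4,0,0,0],[0,0,4,0,0,0],[0,0,3,0,0,0],[0,0,2.5,0,0,0],[0,0,0,0,0,0]]'
python3 -m jog '[[0,0,0,0,0,0],[0,0,0,0,0,0],[0,0,0,0,0,0],[0,0,0,0,0,0],[0,0,0,0,0,0],[0,0,0,0,0,0]]' 1 70
python3 -m jog '[[0,0,-1,0,0,0],[0,0,-3,0,0,0],[0,0,-4,0,0,0],[0,0,-4,0,0,0],[0,0,0,0,0,0],[0,0,0,0,0,0],[0,0,0,0,0,0]]'
python3 -c "
from held import held
held()"
python3 plan.py 460.5 -130.0 145 172.73
```

```text
t: 21.7
ee_pos: [402.6, -394.7, 24.5]
tool_rot: [-3.139, -0.002, 1.367]
contact_force: [-0.0, 0.3, -0.2]
width: 0.647
t: 22.45
ee_pos: [403.8, -396.2, 27.7]
tool_rot: [3.14, 0.002, 1.368]
contact_force: [1.3, 0.9, 6.5]
width: 0.314
t: 23.32
ee_pos: [403.0, -395.2, 145.2]
tool_rot: [-3.14, -0.001, 1.368]
contact_force: [0.8, 0.6, -0.7]
width: 0.31
wood top at tool z 8.3 3075
front edge x at y=0: 14.5, slope -0.00 deg res 0.18 n 36
y ends -38.8 36.6 centre -1.11
t 23.4 pos [ 403.  -395.2  145.2] rot [-1.7993e+02 -5.0000e-02  7.8410e+01] q6 -0.71 F [0.  1.  0.7] w 0.317
shift cm now [27.14  0.3   0.04] turn deg [-1.000e-02 -1.000e-01 -9.432e+01] shift after turn [-2.340e+00  2.704e+01  2.000e-02]
```

```bash
python3 -m jog '[[0,0,0,0,0,-9.43],[0,0,0,0,0,-9.43],[0,0,0,0,0,-9.43],[0,0,0,0,0,-9.43],[0,0,0,0,0,-9.43],[0,0,0,0,0,-9.43],[0,0,0,0,0,-9.43],[0,0,0,0,0,-9.43],[0,0,0,0,0,-9.43],[0,0,0,0,0,-9.43],[0,0,0,0,0,0],[0,0,0,0,0,0]]'
python3 -m jog '[[-0.4,4.5,0,0,0,0],[-0.4,4.5,0,0,0,0],[-0.4,4.5,0,0,0,0],[-0.4,4.5,0,0,0,0],[-0.4,4.5,0,0,0,0],[-0.3,4.4,0,0,0,0],[0,0,0,0,0,0],[0,0,0,0,0,0],[0,0,0,0,0,0]]'
python3 plan.py 460.5 -131.25 145 172.73
python3 - <<'E'
from h import *
from held import held
held()
from chk import *
c=cam('wrist'); chk(c); save(c,'w9.png'); held()
E
python3 plan.py 460.5 -131.25 145 172.73
```

```text
t: 24.88
ee_pos: [403.2, -395.5, 145.7]
tool_rot: [3.141, -0.0, 3.011]
contact_force: [0.1, 0.1, -0.5]
width: 0.311
t: 26.0
ee_pos: [460.1, -132.4, 146.0]
tool_rot: [-3.141, -0.0, 3.012]
contact_force: [0.1, -0.5, -0.0]
width: 0.313
t 26.0 pos [ 460.1 -132.4  146. ] rot [-1.7999e+02 -1.0000e-02  1.7260e+02] q6 -1.88 F [ 0.1 -0.5 -0. ] w 0.313
shift cm now [-0.03  0.12  0.1 ] turn deg [-0.01 -0.01 -0.13] shift after turn [-0.03  0.12  0.1 ]
wood top at tool z 8.3 3178
front edge x at y=0: 15.6, slope 0.10 deg res 0.15 n 36
y ends -38.1 37.4 centre -0.35
side -94.5 -94.30 454
side 94.5 92.66 101
end -43.5 -43.08 slope 0.57 203
end 43.5 42.84 slope 0.11 174
wood top at tool z 8.3 3172
front edge x at y=0: 15.6, slope -0.07 deg res 0.14 n 36
y ends -38.2 37.2 centre -0.49
t 26.1 pos [ 460.1 -132.3  146. ] rot [-1.8000e+02 -1.0000e-02  1.7263e+02] q6 -1.88 F [ 0.8 -0.  -0.9] w 0.311
shift cm now [-0.03  0.11  0.1 ] turn deg [-0.   -0.01 -0.1 ] shift after turn [-0.03  0.11  0.1 ]
```

View pics/w9.png

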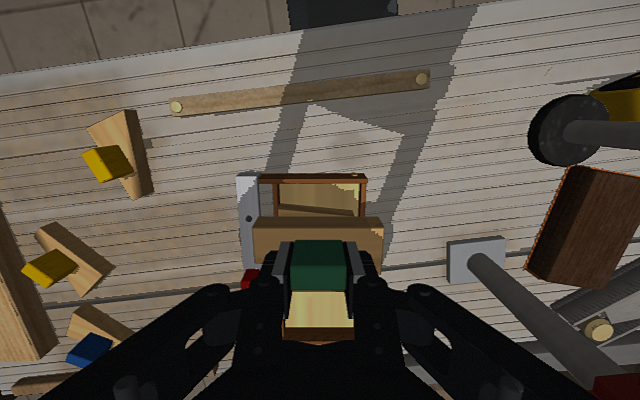

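```bash
python3 -m jog '[[-0.22,0.1,4,0,0,0],[0,0,3,0,0,0],[0,0,1.5,0,0,0],[0,0,0,0,0,0],[0,0,0.7,0,0,0],[0,0,0.7,0,0,0],[0,0,0,0,0,0],[0,0,0,0,0,0]]'
python3 - <<'E'
from h import *
c=cam('wrist'); cv2.imwrite('pics/w10.png',cv2.resize(c['image'][140:380,200:440],None,fx=2.5,fy=2.5)[:,:,::-1])
E
```

```text
t: 27.15
ee_pos: [462.7, -131.0, 47.3]
tool_rot: [-3.141, 0.0, 3.014]
contact_force: [0.6, -0.1, -1.1]
width: 0.314
```

View pics/w10.png

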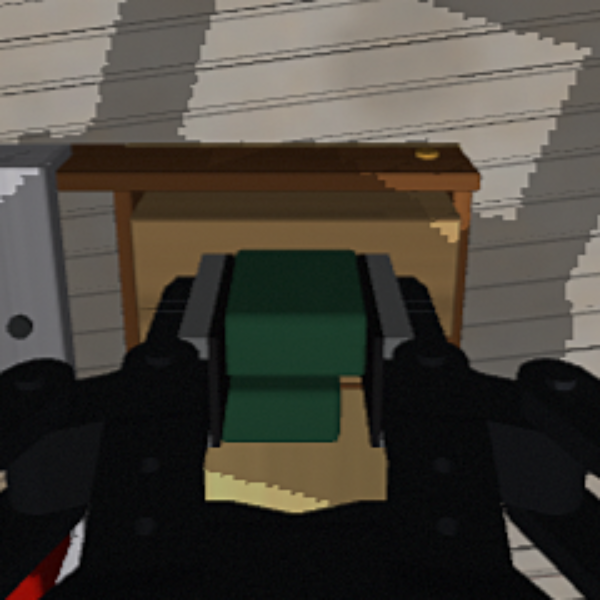

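```bash
python3 -m jog '[[0,0,0.4,0,0,0],[0,0,0.4,0,0,0],[0,0,0,0,0,0]]'|grep -E "ee|con"; python3 -m jog '[[0,0,0.3,0,0,0],[0,0,0.2,0,0,0],[0,0,0,0,0,0]]'|grep -E "ee|con"
```

```text
ee_pos: [462.3, -130.8, 38.7]
contact_force: [-0.3, -0.1, -0.4]
ee_pos: [462.4, -130.9, 33.9]
contact_force: [0.5, -0.5, -1.0]
```

```bash
python3 -m jog '[[0,0,0.15,0,0,0],[0,0,0,0,0,0]]'|grep -E "ee|con";
```

```text
ee_pos: [462.5, -130.9, 32.5]
contact_force: [-0.4, -0.3, 0.8]
```

```bash
python3 -m jog '[[0,0,0.1,0,0,0],[0,0,0,0,0,0]]'|grep -E "ee|con";python3 -m jog '[[0,0,0,0,0,0],[0,0,0,0,0,0],[0,0,0,0,0,0],[0,0,0,0,0,0]]' -0.1
python3 -m jog '[[0,0,-1,0,0,0],[0,0,-3,0,0,0],[0,0,-4,0,0,0],[0,0,-4,0,0,0],[0,0,-4,0,0,0],[0,0,-2,0,0,0],[0,0,0,0,0,0],[0,0,0,0,0,0],[0,0,0,0,0,0]]' -0.3
python3 - <<'E'
from chk import *
from wed import *
c=cam('wrist'); save(c,'w11.png'); chk(c); o=wedges(c); show(o)
for d in o: print(d['col'],loc(np.r_[d['C'],0][None]).round(1),(d['th']-np.degrees(th)).round(1))
E
```

```text
ee_pos: [462.6, -131.0, 31.7]
contact_force: [-0.1, -0.6, 1.6]
t: 28.95
ee_pos: [462.5, -130.9, 31.5]
tool_rot: [-3.142, -0.0, 3.014]
contact_force: [0.5, 0.1, -0.2]
width: 0.551
t: 30.08
ee_pos: [462.2, -130.8, 210.7]
tool_rot: [3.141, -0.001, 3.014]
contact_force: [0.2, -0.3, -1.1]
width: 0.651
divider -31.25 meas -31.95 slope -0.10 76
divider 31.25 meas 30.79 slope 0.16 164
side -94.5 -94.31 299
side 94.5 93.58 178
end -43.5 -43.63 slope 0.02 535
end 43.5 42.77 slope -0.04 542
fail yellow [396.5819397  163.06056213]
yellow mid [ 400.5 -312.6] th 15.7 grip [ 401.  -312.3] 13.3 ztop 51.1 len 75.0 wexc -0.2 res [ 1.08 19.23]
yellow mid [ 495.  -406.6] th -143.2 grip [ 493.9 -405.5] 35.0 ztop 51.1 len 74.9 wexc 0.5 res [ 1.33 16.4 ]
blue mid [ 588.4 -413. ] th 70.7 grip [ 598.2 -405.1] 54.7 ztop 50.9 len 55.2 wexc -10.5 res [10.95 11.53]
green mid [ 460.3 -132.2] th 85.6 grip [ 460.4 -131. ] 82.8 ztop 55.2 len 77.3 wexc 9.6 res [0.89 2.34]
green mid [ 483.7 -137.7] th 83.5 grip [ 487.4 -137.8] 82.7 ztop 55.2 len 74.5 wexc 8.7 res [3.19 3.79]
yellow [[-113.5 -187.1    0. ]] 22.9
yellow [[  -7.9 -268.5    0. ]] -135.9
blue [[  85.6 -263.     0. ]] 77.9
green [[-77.   -0.7   0. ]] 92.9
green [[-53.1  -3.2   0. ]] 90.8
```

View pics/w11.png

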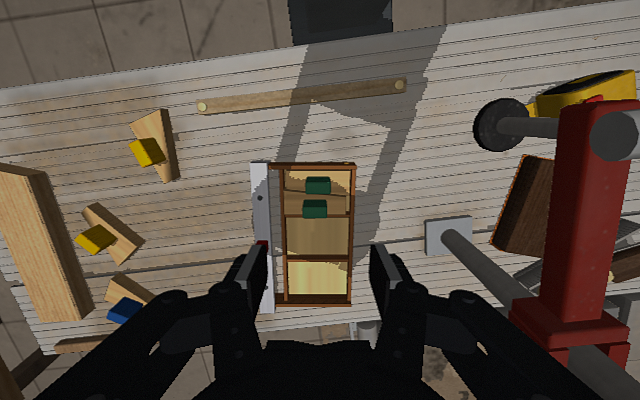

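```bash
python3 - <<'E'
from chk import *
c=cam('wrist'); cv2.imwrite('pics/w12.png',cv2.resize(c['image'][150:230,240:370],None,fx=6,fy=6,interpolation=cv2.INTER_CUBIC)[:,:,::-1])
L=loc(cloud(c).reshape(-1,3)); 
q=L[(L[:,0]>-98)&(L[:,0]<-25)&(abs(L[:,1])<50)]; s=8
im=np.zeros((100*6,75*8,3),np.uint8)
for p in q:
    a=int(np.clip(p[2]*4+20,0,255)); col=cv2.applyColorMap(np.uint8([[a]]),cv2.COLORMAP_JET)[0,0].tolist()
    cv2.circle(im,(int((p[0]+98)*8),int((50-p[1])*6)),4,col,-1)
cv2.imwrite('pics/hm2.png',im)
for xs in (-85,-70): 
    w=q[(abs(q[:,0]-xs)<3)&(abs(q[:,2]-23.3)<2)]; print(xs,w[:,1].min(),w[:,1].max(),np.median(w[:,2]))
for xs in (-55,-40): 
    w=q[(abs(q[:,0]-xs)<3)&(abs(q[:,2]-23.3)<2)]; print(xs,w[:,1].min(),w[:,1].max(),np.median(w[:,2]))
E
```

```text
-85 -36.6696291514004 37.7731579165874 23.38869695634935
-70 -37.24998299965446 38.319693745051744 23.358073428648538
-55 -42.59388192543472 33.9331724507927 23.337018037733202
-40 -40.640945524587934 34.46076206062139 23.297080131176983
```

View pics/w12.png

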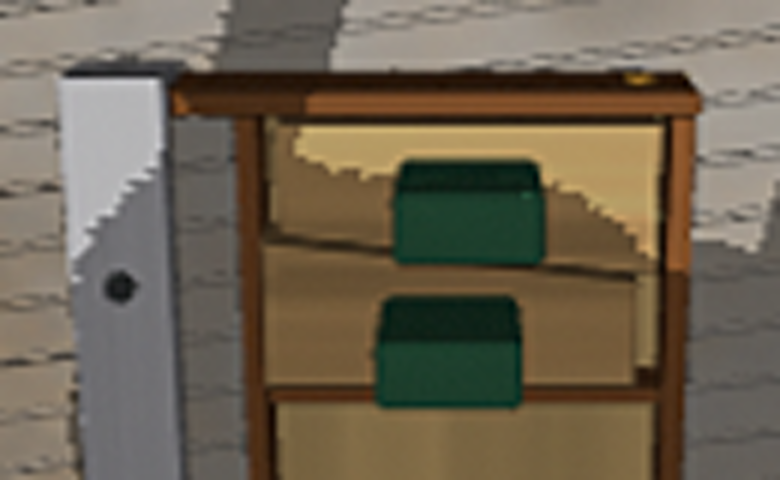

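View pics/hm2.png

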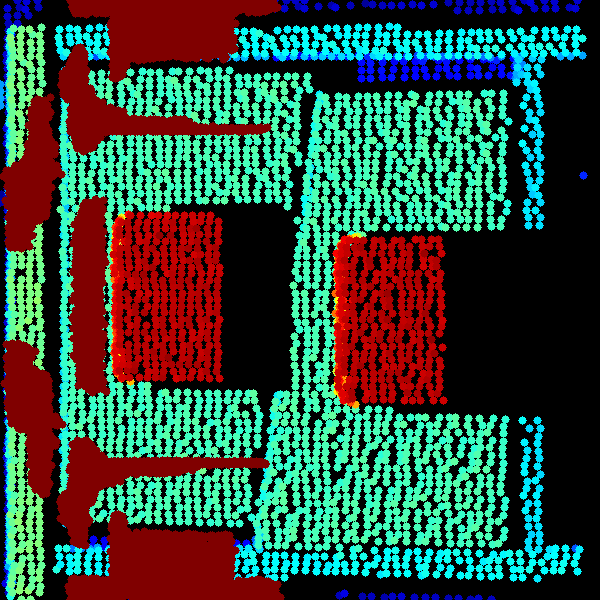

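Both greens are flat in their bay (tops at 55.2). Green at row 209 sits against the −y end wall. Next is yellow 2.

```bash
python3 plan.py 494.7 -406.6 200 126.6
```

```text
t 30.2 pos [ 462.3 -130.8  210.9] rot [ 1.7999e+02 -7.0000e-02  1.7271e+02] q6 -1.88 F [-0.   0.5 -0.4] w 0.650
shift cm now [ -6.71 -26.95   1.08] turn deg [-1.000e-02 -7.000e-02  4.611e+01] shift after turn [-24.07 -13.84   1.09]
```

```bash
python3 -m jog '[[-1.1,-4.5,0,0,0,0],[-1.1,-4.5,0,0,0,0],[-1.1,-4.5,0,0,0,0],[-1.1,-4.5,0,0,0,0],[-1.1,-4.5,0,0,0,0],[-1.2,-4.5,1,0,0,0],[0,0,0,0,0,9.2],[0,0,0,0,0,9.2],[0,0,0,0,0,9.2],[0,0,0,0,0,9.2],[0,0,0,0,0,9.3],[0,0,0,0,0,0]]'
python3 -m jog '[[0,0,0,0,0,0],[0,0,0,0,0,0]]' 
python3 - <<'E'
from wed import *
c=cam('wrist'); save(c,'w13.png'); show(wedges(c))
E
python3 plan.py 494.7 -406.6 26 126.6
```

```text
t: 31.68
ee_pos: [494.7, -407.2, 201.1]
tool_rot: [-3.141, -0.001, 2.211]
contact_force: [-0.7, 0.1, -0.1]
width: 0.649
t: 31.92
ee_pos: [494.7, -407.2, 201.5]
tool_rot: [-3.141, -0.0, 2.212]
contact_force: [-0.5, 0.8, -0.4]
width: 0.65
yellow mid [ 400.7 -312.8] th 15.8 grip [ 401.4 -313. ] 15.9 ztop 51.2 len 75.3 wexc 0.1 res [ 0.35 17.13]
yellow mid [ 494.4 -407.1] th -143.5 grip [ 494.9 -406.5] 36.6 ztop 51.2 len 75.4 wexc -0.4 res [ 0.91 16.87]
blue mid [ 598.1 -405.3] th 55.7 grip [ 598.3 -405.2] 54.3 ztop 51.1 len 74.4 wexc -1.2 res [ 1.42 16.09]
t 32.0 pos [ 494.8 -407.2  201.5] rot [-179.99   -0.    126.71] q6 -1.45 F [ 0.5  0.  -0.3] w 0.649
shift cm now [ 0.05  0.03 17.55] turn deg [-0.01 -0.    0.11] shift after turn [ 0.05  0.03 17.55]
```

View pics/w13.png

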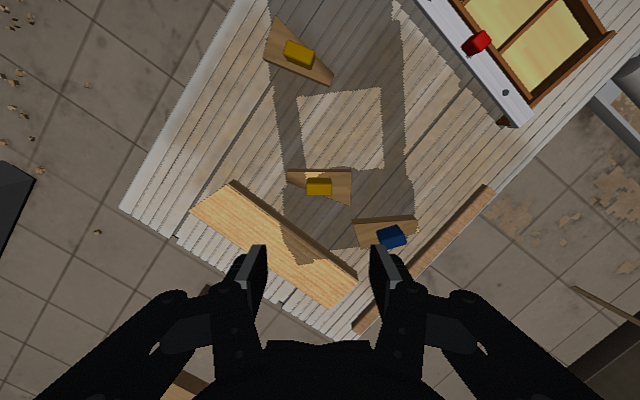

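```bash
python3 -m jog '[[0,0,4,0,0,0],[0,0,4,0,0,0],[0,0,4,0,0,0],[0,0,3,0,0,0],[0,0,2.5,0,0,0],[0,0,0,0,0,0]]'
python3 -m jog '[[0,0,0,0,0,0],[0,0,0,0,0,0],[0,0,0,0,0,0],[0,0,0,0,0,0],[0,0,0,0,0,0],[0,0,0,0,0,0]]' 1 70
python3 -m jog '[[0,0,-1,0,0,0],[0,0,-3,0,0,0],[0,0,-4,0,0,0],[0,0,-4,0,0,0],[0,0,0,0,0,0],[0,0,0,0,0,0],[0,0,0,0,0,0]]'
python3 -c "
from held import held
held()"
python3 - <<'E'
from chk import *
print(world(-14.5,0))
E
python3 plan.py 522.4 -139.5 145 172.73
```

```text
t: 32.72
ee_pos: [494.0, -406.5, 24.9]
tool_rot: [-3.141, -0.003, 2.211]
contact_force: [0.1, -0.5, -0.3]
width: 0.653
t: 33.48
ee_pos: [495.3, -407.9, 28.3]
tool_rot: [3.141, 0.003, 2.21]
contact_force: [-1.3, -0.2, 8.0]
width: 0.312
t: 34.35
ee_pos: [494.4, -406.9, 145.5]
tool_rot: [-3.141, -0.002, 2.21]
contact_force: [0.4, -0.7, -1.0]
width: 0.314
wood top at tool z 9.0 3092
front edge x at y=0: 15.2, slope 0.25 deg res 0.16 n 36
y ends -38.8 36.7 centre -1.05
[ 522.41656786 -139.46509407]
t 34.4 pos [ 494.5 -406.9  145.5] rot [-1.7998e+02 -9.0000e-02  1.2662e+02] q6 -1.45 F [-0.2 -0.4 -0.9] w 0.314
shift cm now [19.8  18.19  0.08] turn deg [ 2.000e-02 -1.000e-01 -4.611e+01] shift after turn [ 0.61 26.88  0.05]
```

```bash
python3 -m jog '[[0,0,0,0,0,-9.2],[0,0,0,0,0,-9.2],[0,0,0,0,0,-9.2],[0,0,0,0,0,-9.2],[0,0,0,0,0,-9.3],[0,0,0,0,0,0]]'
python3 -m jog '[[0.1,4.5,0,0,0,0],[0.1,4.5,0,0,0,0],[0.1,4.5,0,0,0,0],[0.1,4.5,0,0,0,0],[0.1,4.5,0,0,0,0],[0,4.4,0,0,0,0],[0,0,0,0,0,0],[0,0,0,0,0,0],[0,0,0,0,0,0]]'
python3 - <<'E'
from h import *
from held import held
held()
from chk import *
c=cam('wrist'); chk(c); save(c,'w14.png'); held()
s=robot.get_state(); print(s['ee_pos'],'tcp loc',loc(s['ee_pos'][None]), np.degrees(s['tool_rot'][2]))
E
```

```text
t: 35.15
ee_pos: [494.6, -407.1, 145.9]
tool_rot: [3.141, -0.001, 3.014]
contact_force: [-0.5, -0.3, -1.3]
width: 0.312
t: 36.28
ee_pos: [523.8, -140.7, 146.4]
tool_rot: [-3.141, -0.0, 3.012]
contact_force: [-0.0, 0.1, -0.6]
width: 0.312
wood top at tool z 8.9 3145
front edge x at y=0: 15.5, slope 0.08 deg res 0.16 n 36
y ends -38.3 37.5 centre -0.43
divider -31.25 meas -31.44 slope 0.13 312
side -94.5 -94.22 477
side 94.5 93.40 217
end -43.5 -43.59 slope 0.10 551
end 43.5 42.80 slope -0.03 573
wood top at tool z 9.0 3121
front edge x at y=0: 15.5, slope 0.30 deg res 0.13 n 36
y ends -38.3 36.8 centre -0.74
[ 523.7979069  -140.47016621  146.41921227] tcp loc [[-13.00257867  -0.82219032 146.41921227]] 172.62023754688633
```

View pics/w14.png

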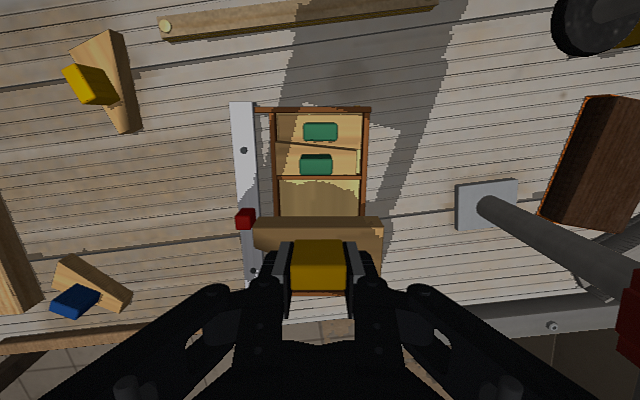

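```bash
python3 -m jog '[[-0.06,0.12,4,0,0,-0.1],[0,0,3,0,0,0],[0,0,2,0,0,0],[0,0,0,0,0,0],[0,0,0.8,0,0,0],[0,0,0.7,0,0,0],[0,0,0.4,0,0,0],[0,0,0,0,0,0]]'
python3 -m jog '[[0,0,0.2,0,0,0],[0,0,0.1,0,0,0],[0,0,0,0,0,0]]'
```

```text
t: 37.42
ee_pos: [524.6, -138.6, 37.4]
tool_rot: [-3.142, -0.0, 3.016]
contact_force: [-0.3, -0.6, -1.5]
width: 0.314
t: 37.8
ee_pos: [524.6, -138.7, 34.6]
tool_rot: [-3.141, -0.0, 3.016]
contact_force: [0.4, -0.7, -0.2]
width: 0.314
```

```bash
python3 -m jog '[[0,0,0.15,0,0,0],[0,0,0,0,0,0]]'|grep -E "ee|con";python3 -m jog '[[0,0,0.1,0,0,0],[0,0,0,0,0,0]]'|grep -E "ee|con"
```

```text
ee_pos: [524.6, -138.7, 33.0]
contact_force: [0.2, -0.3, -1.2]
ee_pos: [524.7, -138.8, 32.3]
contact_force: [-1.5, -1.0, 3.4]
```

```bash
python3 -m jog '[[0,0,0,0,0,0],[0,0,0,0,0,0],[0,0,0,0,0,0],[0,0,0,0,0,0]]' -0.1
python3 -m jog '[[0,0,-1,0,0,0],[0,0,-3,0,0,0],[0,0,-4,0,0,0],[0,0,-4,0,0,0],[0,0,-4,0,0,0],[0,0,-3,0,0,0],[0,0,0,0,0,0],[0,0,0,0,0,0],[0,0,0,0,0,0]]' -0.3
python3 - <<'E'
from chk import *
from wed import *
c=cam('wrist'); save(c,'w15.png'); chk(c); o=wedges(c); show(o)
for d in o: print(d['col'],loc(np.r_[d['C'],0][None]).round(1),(d['th']-np.degrees(th)).round(1), 'grip',loc(np.r_[d['gC'],0][None]).round(1))
E
python3 plan.py 401.0 -312.8 220 -74.2
```

```text
t: 38.8
ee_pos: [524.7, -138.7, 32.0]
tool_rot: [-3.141, -0.0, 3.016]
contact_force: [0.3, 0.5, 0.3]
width: 0.549
t: 39.92
ee_pos: [524.3, -138.5, 221.2]
tool_rot: [3.141, -0.001, 3.016]
contact_force: [0.1, -0.4, -0.3]
width: 0.652
divider -31.25 meas -30.97 slope 0.57 260
divider 31.25 meas 31.28 slope 0.08 192
side -94.5 -93.68 251
side 94.5 93.71 204
end -43.5 -43.59 slope 0.02 590
end 43.5 42.81 slope -0.04 599
yellow mid [ 400.8 -311.9] th 14.9 grip [ 401.1 -312.5] 14.4 ztop 51.0 len 75.5 wexc -1.6 res [ 4.66 18.48]
yellow mid [ 523.4 -138.9] th -96.9 grip [ 522.9 -138.8] 83.2 ztop 55.2 len 74.4 wexc -0.6 res [0.67 8.27]
blue mid [ 598.3 -404.6] th 54.6 grip [ 598.6 -405. ] 56.7 ztop 51.0 len 74.7 wexc -2.6 res [ 3.9  10.02]
green mid [ 462.4 -132. ] th 83.9 grip [ 460.9 -131. ] 82.9 ztop 55.2 len 74.7 wexc 9.3 res [1.51 2.32]
green mid [ 483.4 -137.8] th 83.8 grip [ 488.  -138.2] 83.1 ztop 55.2 len 74.4 wexc 9.4 res [2.81 4.05]
yellow [[-113.3 -186.5    0. ]] 22.1 grip [[-113. -187.    0.]]
yellow [[-13.6   0.7   0. ]] -89.6 grip [[-14.1   0.7   0. ]]
blue [[  94.3 -253.4    0. ]] 61.8 grip [[  94.6 -253.8    0. ]]
green [[-75.   -0.1   0. ]] 91.2 grip [[-76.6   0.7   0. ]]
green [[-53.4  -3.3   0. ]] 91.1 grip [[-48.8  -3.1   0. ]]
t 40.0 pos [ 524.4 -138.6  221.3] rot [ 1.7999e+02 -7.0000e-02  1.7281e+02] q6 -1.85 F [ 0.1 -0.4  0.9] w 0.653
shift cm now [ 10.06 -18.83   0.14] turn deg [ 8.0000e-02 -4.0000e-02 -1.1299e+02] shift after turn [13.41 16.62  0.13]
```

View pics/w15.png

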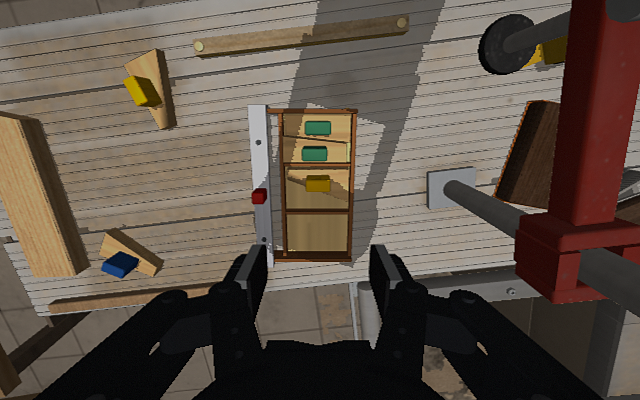

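```bash
python3 -m jog '[[2,-3.8,0,0,0,0],[2,-3.8,0,0,0,0],[2,-3.8,0,0,0,0],[2,-3.7,0,0,0,0],[2,-3.7,0,0,0,0],[0,0,0,0,0,10.3],[0,0,0,0,0,10.3],[0,0,0,0,0,10.3],[0,0,0,0,0,10.3],[0,0,0,0,0,10.3],[0,0,0,0,0,10.3],[0,0,0,0,0,10.3]]'
python3 -m jog '[[0,0,0,0,0,10.3],[0,0,0,0,0,10.3],[0,0,0,0,0,10.3],[0,0,0,0,0,10.3],[0,0,0,0,0,10.3],[0,0,0,0,0,10.3],[0,0,0,0,0,10.3],[0,0,0,0,0,10.3],[0,0,0,0,0,10.3],[0,0,0,0,0,10.3],[0,0,0,0,0,10.3],[0,0,0,0,0,10.3]]'
python3 -m jog '[[0,0,1,0,0,10.3],[0,0,1,0,0,10.3],[0,0,0,0,0,10.3],[0,0,0,0,0,10.3],[0,0,0,0,0,10.3],[0,0,0,0,0,0],[0,0,0,0,0,0],[0,0,0,0,0,0]]'
python3 - <<'E'
from wed import *
c=cam('wrist'); save(c,'w16.png'); show(wedges(c))
E
python3 plan.py 401.0 -312.8 26 -74.2
```

```text
t: 41.48
ee_pos: [401.8, -312.5, 221.5]
tool_rot: [-3.141, -0.001, 1.752]
contact_force: [0.4, 0.4, 0.1]
width: 0.649
t: 42.98
ee_pos: [401.8, -312.6, 221.5]
tool_rot: [-3.141, 0.001, -0.405]
contact_force: [0.3, 0.2, 0.8]
width: 0.651
t: 43.98
ee_pos: [401.9, -312.7, 202.0]
tool_rot: [3.141, 0.0, -1.296]
contact_force: [-0.9, 0.7, -0.8]
width: 0.649
skip yellow (519.4186401367188, -150.7368927001953) 6.308308124542236 14.074536323547363
yellow mid [ 400.9 -312.9] th 16.0 grip [ 401.  -313.7] 15.4 ztop 51.2 len 74.7 wexc -0.4 res [ 0.97 17.19]
blue mid [ 598.5 -405.1] th 56.9 grip [ 598.7 -405.4] 55.3 ztop 51.1 len 75.8 wexc -1.5 res [ 4.13 18.97]
t 44.0 pos [ 401.9 -312.7  202. ] rot [179.99   0.   -74.28] q6 2.05 F [ 0.9  0.3 -0.7] w 0.647
shift cm now [-1.00e-02  9.00e-02  1.76e+01] turn deg [ 0.01  0.   -0.08] shift after turn [-1.00e-02  9.00e-02  1.76e+01]
```

View pics/w16.png

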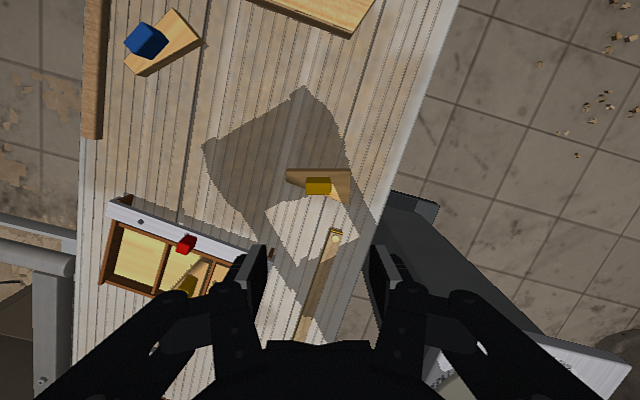

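```bash
python3 -m jog '[[0,0.07,4,0,0,0],[0,0,4,0,0,0],[0,0,4,0,0,0],[0,0,3,0,0,0],[0,0,2.5,0,0,0],[0,0,0,0,0,0]]'
python3 -m jog '[[0,0,0,0,0,0],[0,0,0,0,0,0],[0,0,0,0,0,0],[0,0,0,0,0,0],[0,0,0,0,0,0],[0,0,0,0,0,0]]' 1 70
python3 -m jog '[[0,0,-1,0,0,0],[0,0,-3,0,0,0],[0,0,-4,0,0,0],[0,0,-4,0,0,0],[0,0,0,0,0,0],[0,0,0,0,0,0],[0,0,0,0,0,0]]'
python3 -c "
from held import held
held()
from chk import *
print(world(15,-0.3))"
python3 plan.py 551.6 -143.5 145 -7.27
```

```text
t: 44.78
ee_pos: [400.6, -312.2, 25.8]
tool_rot: [3.14, 0.003, -1.297]
contact_force: [-0.7, -1.0, -0.3]
width: 0.649
t: 45.52
ee_pos: [401.8, -313.5, 28.6]
tool_rot: [-3.141, -0.002, -1.298]
contact_force: [-0.2, 0.4, 6.8]
width: 0.314
t: 46.4
ee_pos: [400.9, -312.5, 146.2]
tool_rot: [3.141, 0.001, -1.298]
contact_force: [-0.2, -0.1, -0.7]
width: 0.309
wood top at tool z 9.2 2900
front edge x at y=0: 13.5, slope 0.04 deg res 0.18 n 36
y ends -36.6 38.2 centre 0.78
[ 551.64144899 -143.4957668 ]
t 46.5 pos [ 401.  -312.6  146.2] rot [ 1.7995e+02  7.0000e-02 -7.4380e+01] q6 2.06 F [-0.4 -0.  -0.7] w 0.307
shift cm now [-12.23 -19.06   0.12] turn deg [ -0.     0.09 -67.11] shift after turn [ 12.8  -18.68   0.12]
```

```bash
python3 -m jog '[[0,0,0,0,0,-9.6],[0,0,0,0,0,-9.6],[0,0,0,0,0,-9.6],[0,0,0,0,0,-9.6],[0,0,0,0,0,-9.6],[0,0,0,0,0,-9.6],[0,0,0,0,0,-9.5],[0,0,0,0,0,0]]'
python3 -m jog '[[2.6,-3.7,0,0,0,0],[2.6,-3.7,0,0,0,0],[2.6,-3.8,0,0,0,0],[2.5,-3.7,0,0,0,0],[2.5,-3.8,0,0,0,0],[0,0,0,0,0,0],[0,0,0,0,0,0],[0,0,0,0,0,0]]'
python3 - <<'E'
from h import *
from held import held
held()
from chk import *
c=cam('wrist'); chk(c); save(c,'w17.png'); held()
s=robot.get_state(); print(s['ee_pos'],'tcp loc',loc(s['ee_pos'][None]), np.degrees(s['tool_rot'][2]))
E
```

```text
t: 47.45
ee_pos: [401.1, -312.7, 146.5]
tool_rot: [-3.141, 0.001, -0.128]
contact_force: [1.3, 1.2, -0.2]
width: 0.31
t: 48.45
ee_pos: [551.4, -144.4, 147.0]
tool_rot: [3.141, 0.0, -0.13]
contact_force: [0.7, -0.3, -0.9]
width: 0.311
wood top at tool z 9.3 2799
front edge x at y=0: 12.8, slope -0.03 deg res 0.17 n 36
y ends -37.7 37.6 centre -0.02
divider 31.25 meas 31.83 slope -0.03 291
side -94.5 -93.64 106
side 94.5 94.39 471
end -43.5 -42.87 slope -0.14 569
end 43.5 43.30 slope 0.10 584
wood top at tool z 9.3 2800
front edge x at y=0: 12.8, slope 0.06 deg res 0.20 n 36
y ends -37.4 38.1 centre 0.33
[ 551.61219861 -144.29462964  147.14791441] tcp loc [[ 15.07207706  -1.09614215 147.14791441]] -7.380677702428063
```

View pics/w17.png

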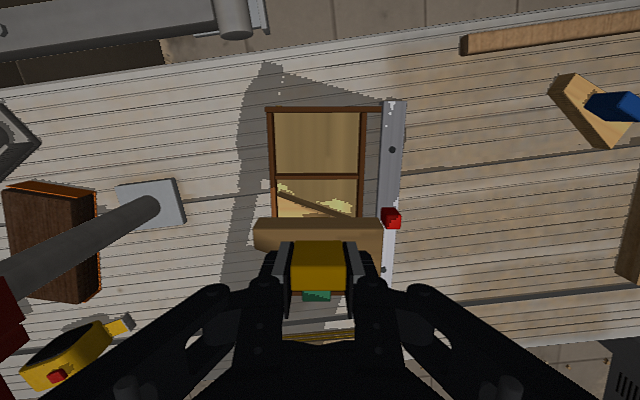

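```bash
python3 -m jog '[[0.02,-0.04,4,0,0,0],[0,0,3,0,0,0],[0,0,2,0,0,0],[0,0,0,0,0,0],[0,0,0.8,0,0,0],[0,0,0.7,0,0,0],[0,0,0.4,0,0,0],[0,0,0,0,0,0]]'
python3 -m jog '[[0,0,0.2,0,0,0],[0,0,0.15,0,0,0],[0,0,0,0,0,0]]'
```

```text
t: 49.6
ee_pos: [552.1, -143.2, 37.9]
tool_rot: [3.142, 0.0, -0.127]
contact_force: [-0.3, 0.2, -0.2]
width: 0.313
t: 49.98
ee_pos: [552.2, -143.3, 34.5]
tool_rot: [3.142, 0.0, -0.127]
contact_force: [-0.0, 0.2, 0.1]
width: 0.313
```

```bash
python3 -m jog '[[0,0,0.15,0,0,0],[0,0,0,0,0,0]]'|grep -E "ee|con";python3 -m jog '[[0,0,0.1,0,0,0],[0,0,0,0,0,0]]'|grep -E "ee|con"
```

```text
ee_pos: [552.1, -143.3, 32.9]
contact_force: [0.2, -0.1, -0.1]
ee_pos: [552.3, -143.3, 32.6]
contact_force: [-3.1, 0.9, 8.4]
```

```bash
python3 -m jog '[[0,0,-0.05,0,0,0],[0,0,0,0,0,0],[0,0,0,0,0,0],[0,0,0,0,0,0]]' -0.1
python3 -m jog '[[0,0,-1,0,0,0],[0,0,-3,0,0,0],[0,0,-4,0,0,0],[0,0,-4,0,0,0],[0,0,-4,0,0,0],[0,0,-3,0,0,0],[0,0,0,0,0,0],[0,0,0,0,0,0],[0,0,0,0,0,0]]' -0.3
python3 - <<'E'
from chk import *
from wed import *
c=cam('wrist'); save(c,'w18.png'); chk(c); o=wedges(c); show(o)
for d in o: print(d['col'],'grip',loc(np.r_[d['gC'],0][None]).round(1))
L=loc(cloud(c).reshape(-1,3)); 
q=L[(L[:,0]>-98)&(L[:,0]<35)&(abs(L[:,1])<50)]; 
im=np.zeros((500,133*5,3),np.uint8)
for p in q:
    a=int(np.clip(p[2]*4+20,0,255)); col=cv2.applyColorMap(np.uint8([[a]]),cv2.COLORMAP_JET)[0,0].tolist()
    cv2.circle(im,(int((p[0]+98)*5),int((50-p[1])*5)),3,col,-1)
cv2.imwrite('pics/hm3.png',im)
E
```

```text
t: 50.98
ee_pos: [552.2, -143.3, 32.5]
tool_rot: [3.142, 0.0, -0.127]
contact_force: [0.7, -0.2, 0.2]
width: 0.552
t: 52.1
ee_pos: [551.8, -143.1, 221.7]
tool_rot: [-3.141, 0.002, -0.127]
contact_force: [0.2, 0.1, -0.4]
width: 0.648
divider -31.25 meas -32.02 slope 0.04 182
divider 31.25 meas 31.87 slope -0.17 217
side -94.5 -93.49 130
side 94.5 94.73 300
end -43.5 -42.91 slope 0.01 582
end 43.5 43.56 slope 0.01 598
fail yellow [414.76382446 132.15962219]
yellow mid [ 546.2 -141.7] th 82.9 grip [ 551.6 -143.9] 83.6 ztop 55.1 len 75.3 wexc 10.3 res [0.5  7.56]
yellow mid [ 529.8 -139.4] th -97.3 grip [ 523.9 -138.7] 82.6 ztop 55.1 len 75.4 wexc 10.1 res [0.77 0.78]
blue mid [ 595.5 -404.2] th -130.7 grip [ 599.7 -404.5] 57.2 ztop 50.9 len 73.6 wexc -6.6 res [8.2  8.34]
green mid [ 484.3 -135.2] th -91.1 grip [ 489.3 -137.8] 82.3 ztop 55.1 len 79.2 wexc 8.0 res [4.01 4.1 ]
green mid [ 462.1 -130.7] th -98.1 grip [ 462.  -130.8] 81.2 ztop 55.1 len 74.1 wexc 9.1 res [3.03 3.2 ]
yellow grip [[15.  -0.7  0. ]]
yellow grip [[-13.1   1.    0. ]]
blue grip [[  95.7 -253.1    0. ]]
green grip [[-47.6  -2.6   0. ]]
green grip [[-75.5   0.9   0. ]]
```

View pics/w18.png

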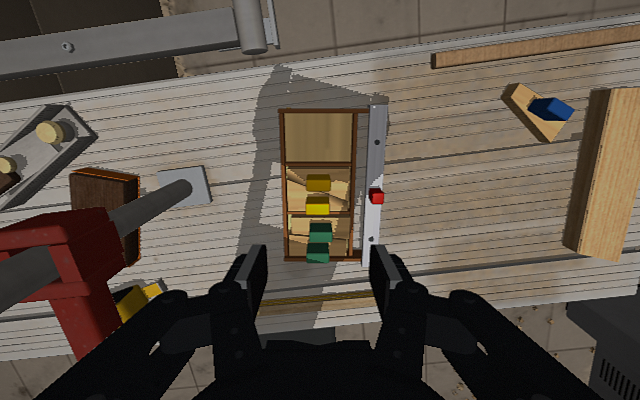

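View pics/hm3.png

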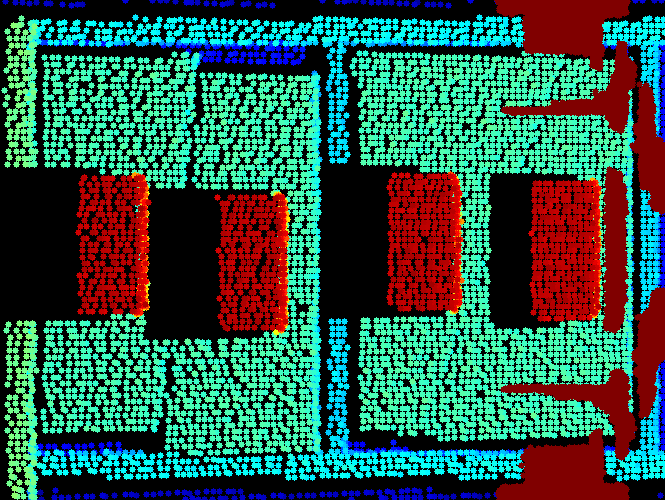

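All four are flat. Green B sits about 3.5 mm out of line lengthwise with its mate, so I'll regrip it and slide it back into line.

```bash
python3 plan.py 488.8 -138.1 33 -7.27
python3 -m jog '[[-3.1,0.3,2,0,0,0],[-3.17,0,3,0,0,0],[0,0,4,0,0,0],[0,0,0,0,0,0],[0,0,0,0,0,0]]' -0.1
python3 plan.py 488.8 -138.1 33 -7.27
```

```text
t 52.1 pos [ 551.9 -143.1  221.7] rot [-1.7998e+02  8.0000e-02 -7.2900e+00] q6 1.31 F [ 0.6  0.9 -0.7] w 0.653
shift cm now [-6.3   0.31 18.88] turn deg [-0.02  0.08 -0.02] shift after turn [-6.32  0.3  18.87]
t: 52.78
ee_pos: [490.3, -138.5, 133.8]
tool_rot: [3.141, -0.001, -0.127]
contact_force: [0.3, -0.0, 1.2]
width: 0.552
t 52.8 pos [ 490.3 -138.5  133.8] rot [ 1.7998e+02 -5.0000e-02 -7.2800e+00] q6 1.27 F [ 0.3 -0.   1.2] w 0.552
shift cm now [-0.16 -0.02 10.08] turn deg [ 0.02 -0.05 -0.01] shift after turn [-0.15 -0.02 10.08]
```

```bash
python3 -m jog '[[-0.1,0,4,0,0,0],[0,0,3,0,0,0],[0,0,2,0,0,0],[0,0,0,0,0,0],[0,0,0.9,0,0,0],[0,0,0,0,0,0],[0,0,0,0,0,0]]'
python3 plan.py 488.8 -138.1 33 -7.27
```

```text
t: 53.65
ee_pos: [488.9, -138.3, 34.1]
tool_rot: [3.141, -0.001, -0.127]
contact_force: [-0.3, -0.8, -0.1]
width: 0.55
t 53.6 pos [ 488.9 -138.3   34.1] rot [ 1.7998e+02 -4.0000e-02 -7.2800e+00] q6 1.27 F [-0.3 -0.8 -0.1] w 0.550
shift cm now [-0.01 -0.02  0.11] turn deg [ 0.02 -0.04 -0.01] shift after turn [-0.01 -0.02  0.11]
```

```bash
python3 -m jog '[[0,0,0,0,0,0],[0,0,0,0,0,0],[0,0,0,0,0,0],[0,0,0,0,0,0],[0,0,0,0,0,0],[0,0,0,0,0,0]]' 1 30
python3 -m jog '[[0,-0.1,0,0,0,0],[0,-0.1,0,0,0,0],[0,-0.1,0,0,0,0],[0,0,0,0,0,0]]'
python3 -m jog '[[0,0,0,0,0,0],[0,0,0,0,0,0],[0,0,0,0,0,0],[0,0,0,0,0,0]]' -0.1
python3 -m jog '[[0,0,-1,0,0,0],[0,0,-3,0,0,0],[0,0,-4,0,0,0],[0,0,-4,0,0,0],[0,0,-4,0,0,0],[0,0,-3,0,0,0],[0,0,0,0,0,0],[0,0,0,0,0,0],[0,0,0,0,0,0]]' -0.3
python3 - <<'E'
from chk import *
from wed import *
c=cam('wrist'); save(c,'w19.png'); o=wedges(c); 
for d in o: print(d['col'],'grip',loc(np.r_[d['gC'],0][None]).round(1),d['zt'].round(1),np.round(d['gth']+7.27,1))
cv2.imwrite('pics/w19z.png',cv2.resize(c['image'][90:270,250:400],None,fx=4,fy=3.3,interpolation=cv2.INTER_CUBIC)[:,:,::-1])
E
```

```text
t: 54.4
ee_pos: [488.8, -138.1, 34.1]
tool_rot: [3.141, -0.001, -0.127]
contact_force: [-0.9, 2.5, 6.0]
width: 0.322
t: 54.9
ee_pos: [489.4, -135.5, 34.1]
tool_rot: [3.141, -0.001, -0.127]
contact_force: [-1.0, -2.3, 5.6]
width: 0.323
t: 55.4
ee_pos: [488.9, -135.1, 33.5]
tool_rot: [3.142, 0.0, -0.127]
contact_force: [-0.1, 0.7, -0.4]
width: 0.551
t: 56.52
ee_pos: [488.7, -135.0, 222.7]
tool_rot: [-3.141, 0.001, -0.127]
contact_force: [0.4, -0.3, 0.0]
width: 0.651
fail yellow [410.89315796 129.35046387]
yellow grip [[14.5 -0.1  0. ]] 55.2 90.0
yellow grip [[-12.8   1.    0. ]] 55.2 90.1
blue grip [[  95.1 -253.4    0. ]] 50.9 63.0
green grip [[-47.4  -0.1   0. ]] 55.2 90.0
green grip [[-76.    0.4   0. ]] 55.1 89.5
```

View pics/w19z.png

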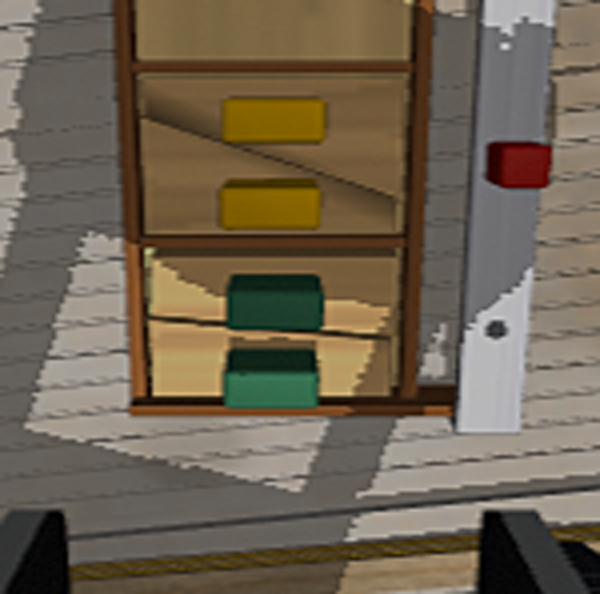

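```bash
python3 plan.py 528.3 -207.6 150 82.73; python3 - <<'E'
from chk import *
c=cam('wrist')
for ce,a,m in blobs(c,'red',30):
    p=depthpts(c,ce); print(ce,a,p.round(1),loc(p).round(1),loc(plane(c,ce,56)).round(1))
E
```

```text
t 56.6 pos [ 488.7 -135.   222.8] rot [-1.7998e+02  7.0000e-02 -7.2900e+00] q6 1.28 F [-0.7  0.1  0.2] w 0.652
shift cm now [4.86 6.7  7.27] turn deg [-7.000e-02  4.000e-02 -9.002e+01] shift after turn [-6.7   4.84  7.28]
[ 20.10695187 122.40106952] 374 [[578.7  12.2 208.7]] [[ 22.2 157.6 208.7]] [[ 18.3 312.1  56. ]]
[ 35.52655367 158.13898305] 885 [[559.6  11.9 209.1]] [[  3.2 154.9 209.1]] [[-19.1 306.9  56. ]]
[381.13709677 139.89516129] 124 [[ 529.9 -207.6   58.6]] [[  1.5 -66.7  58.6]] [[  0.4 -67.4  56. ]]
[ 31.55018138 193.81862152] 827 [[541.   22.  209.5]] [[-16.5 162.5 209.5]] [[-59.3 323.2  56. ]]
[ 61.85077467 264.54498505] 3679 [[493.4  28.2 204.5]] [[-64.5 162.6 204.5]] [[-148.9  312.8   56. ]]
```

```bash
python3 -m jog '[[2.4,3.3,0,0,0,0],[2.4,3.4,0,0,0,0],[0,0,0,0,0,-10],[0,0,0,0,0,-10],[0,0,0,0,0,-10],[0,0,0,0,0,-10],[0,0,0,0,0,-10],[0,0,0,0,0,-10],[0,0,0,0,0,-10],[0,0,0,0,0,-10],[0,0,0,0,0,-10],[0,0,0,0,0,0]]'
python3 -m jog '[[0,0,4,0,0,0],[0,0,3,0,0,0],[0,0,0,0,0,0],[0,0,0,0,0,0]]'
python3 - <<'E'
from chk import *
c=cam('wrist'); save(c,'w20.png')
s=robot.get_state(); print(s['ee_pos'],loc(s['ee_pos'][None]))
E
python3 plan.py 528.5 -207.6 39 82.73
```

```text
t: 58.12
ee_pos: [528.0, -207.7, 223.1]
tool_rot: [-3.141, -0.0, 1.443]
contact_force: [0.2, -0.7, -0.2]
width: 0.652
t: 58.62
ee_pos: [528.5, -207.9, 154.9]
tool_rot: [3.14, 0.001, 1.442]
contact_force: [0.3, -0.0, 0.8]
width: 0.648
[ 528.67928944 -208.05329787  155.13408047] [[  0.39188502 -67.2442945  155.13408047]]
t 58.7 pos [ 528.7 -208.1  155.1] rot [1.799e+02 5.000e-02 8.262e+01] q6 -0.38 F [ 0.5 -0.2  0.2] w 0.656
shift cm now [ 0.05 -0.04 11.61] turn deg [ 0.1   0.05 -0.11] shift after turn [ 0.04 -0.02 11.61]
```

View pics/w20.png

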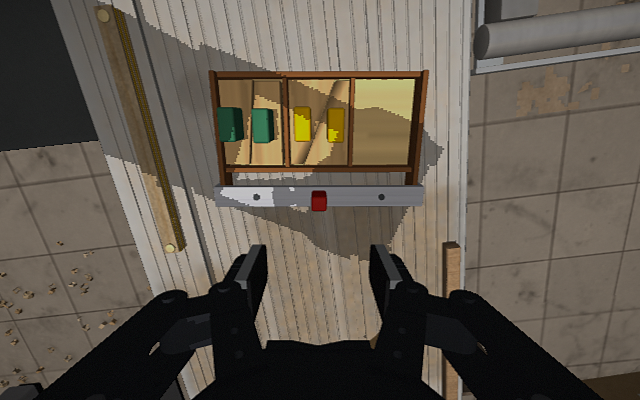

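```bash
python3 -m jog '[[0,0,4,0,0,0],[0,0,4,0,0,0],[0,0,2.4,0,0,0],[0,0,1,0,0,0],[0,0,0,0,0,0],[0,0,0,0,0,0]]'
python3 -m jog '[[0,0,0,0,0,0],[0,0,0,0,0,0],[0,0,0,0,0,0],[0,0,0,0,0,0],[0,0,0,0,0,0],[0,0,0,0,0,0]]' 1 30
```

```text
t: 59.42
ee_pos: [528.8, -208.1, 41.0]
tool_rot: [3.14, 0.001, 1.443]
contact_force: [-0.4, 0.3, -0.5]
width: 0.651
t: 60.18
ee_pos: [529.2, -208.0, 40.2]
tool_rot: [3.139, 0.001, 1.444]
contact_force: [8.8, -1.0, 0.4]
width: 0.15
```

```bash
python3 -m jog '[[0.4,0,0,0,0,0],[0.5,0,0,0,0,0],[0.5,0,0,0,0,0],[0.5,0,0,0,0,0],[0.5,0,0,0,0,0],[0.3,0,0,0,0,0],[0,0,0,0,0,0],[0,0,0,0,0,0]]'
python3 -m jog '[[0.2,0,0,0,0,0],[0,0,0,0,0,0]]'|grep -E "ee|con"
python3 -m jog '[[0.1,0,0,0,0,0],[0,0,0,0,0,0]]'|grep -E "ee|con"
```

```text
t: 61.18
ee_pos: [532.7, -181.0, 40.2]
tool_rot: [3.139, 0.0, 1.444]
contact_force: [7.5, 0.8, 0.4]
width: 0.156
ee_pos: [532.9, -179.3, 40.3]
contact_force: [7.7, -1.4, 0.9]
ee_pos: [533.0, -178.4, 40.3]
contact_force: [7.0, -1.7, -0.2]
```

```bash
python3 -m jog '[[0.1,0,0,0,0,0],[0,0,0,0,0,0]]'|grep -E "ee|con"
python3 -m jog '[[0.1,0,0,0,0,0],[0,0,0,0,0,0]]'|grep -E "ee|con"
```

```text
ee_pos: [533.0, -178.2, 40.2]
contact_force: [7.0, -9.8, -1.2]
ee_pos: [533.0, -178.1, 40.3]
contact_force: [5.2, -18.9, -2.8]
```

Hit the end stop: −19 N with no further motion, so the bar is home. I'll release and rise clear.

```bash
python3 -m jog '[[-0.1,0,0,0,0,0],[0,0,0,0,0,0],[0,0,0,0,0,0],[0,0,0,0,0,0],[0,0,0,0,0,0]]' -0.2
python3 -m jog '[[0,0,-1,0,0,0],[0,0,-3,0,0,0],[0,0,-4,0,0,0],[0,0,-4,0,0,0],[0,0,-4,0,0,0],[-3,0,-4,0,0,0],[-3,0,0,0,0,0],[0,0,0,0,0,0],[0,0,0,0,0,0]]'
python3 - <<'E'
from chk import *
from wed import *
c=cam('wrist'); save(c,'w21.png'); o=wedges(c); chk(c)
for d in o: print(d['col'],d['C'].round(1),'grip',loc(np.r_[d['gC'],0][None]).round(1),d['zt'].round(1),np.round(d['gth']+7.27,1))
L=loc(cloud(c).reshape(-1,3))
k=(abs(L[:,0])<90)&(abs(L[:,0])>12)&(L[:,1]>-90)&(L[:,1]<-15)&(abs(L[:,2]-34.5)<2); print('bar y',np.percentile(L[k,1],[2,98]))
cv2.imwrite('pics/s21.png',cam('side')['image'][:,:,::-1])
E
```

```text
t: 62.8
ee_pos: [532.0, -176.9, 39.6]
tool_rot: [-3.142, 0.0, 1.444]
contact_force: [0.5, 0.2, 0.7]
width: 0.601
t: 63.92
ee_pos: [524.3, -236.0, 239.7]
tool_rot: [-3.141, -0.0, 1.443]
contact_force: [0.9, 0.1, 0.2]
width: 0.595
divider -31.25 meas -31.73 slope 0.25 218
divider 31.25 meas 30.79 slope 0.20 176
side -94.5 -94.17 239
side 94.5 93.61 249
end 43.5 43.47 slope -0.01 922
yellow [ 523.5 -133.6] grip [[-13.6   0.7   0. ]] 55.3 89.6
yellow [ 546.1 -135.9] grip [[14.1 -0.8  0. ]] 55.2 90.5
green [ 462.2 -125.4] grip [[-76.4   0.3   0. ]] 55.1 89.7
green [ 482.1 -126.7] grip [[-48.   -0.8   0. ]] 55.2 91.4
bar y [-46.54247088 -26.96329031]
```

View pics/w21.png

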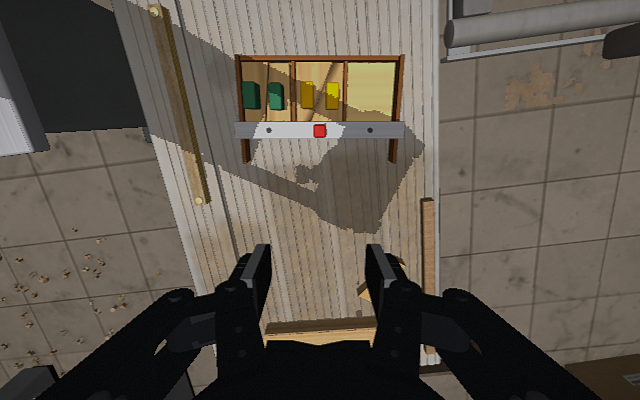

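View pics/s21.png

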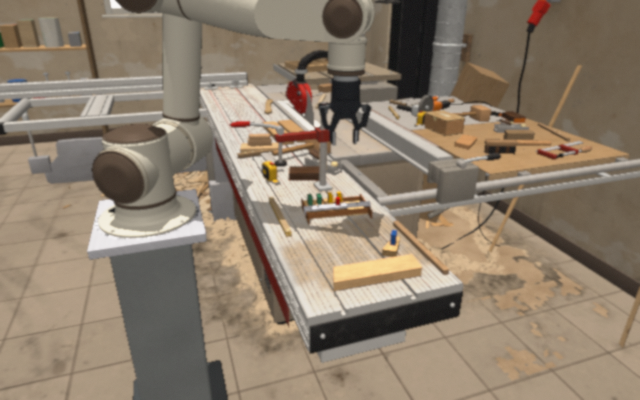

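```bash
python3 -c "
from rig import robot
print(robot.job_done()); print(robot.get_state()['t'])"
```

```text
the job is handed in; nothing more can be done
None
the job is handed in; nothing more can be done
```

The job is handed in, at about 64 s of the 210 s allowed. Both complete pairs are in the tray and the keeper bar is home over them.

- **Wedges:** The green pair lies in the end bay at the tray's −x side and the yellow pair in the middle bay. Each pair is flat and head to tail, with the slopes facing. The one blue wedge has no mate, so I left it untouched on the saw table.
- **Keeper bar:** I slid it about 30 mm by its red knob until it hit the end stop, where about 19 N of push moved it no further. The bar measured y −46.5 to −27 mm along the tray, against −76 to −57 mm before.
- **Last checks:** All four grip tops stood at 55 mm. Within each pair the two wedges were at most about 1.5 mm out of line lengthwise. The side view before hand-in showed the blue wedge and the offcut on the table, and nothing else looked displaced by eye.
- **What went wrong:** One green wedge was found about 3 mm off lengthwise after its mate went in. I regripped it and slid it back into line before closing the bar. The wedge-outline fits inside the packed tray were unreliable, because adjoining wood merges, so I went by the grip positions and height maps there.

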